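# Load the test jig and hold its sprung lid shut

### The job

Load the three modules with green terminal strips into the jig's three pockets, one in each, seated flat with the green strip towards the lid's hinge, and leave the old orange-strip module and everything else on the bench where it is. Then swing down the jig's sprung lid, the one with the red handle, until it is fully shut and keep holding it down for the test, its pushers bearing on all three modules. The lid has no latch, so the job finishes with you still holding the lid down: do not let go.

Things in the scene. Friction and masses are not known exactly. Their poses are not given: they have to be found in the camera images.
- jig: the test jig, fixed to the bench: grey box 190 mm deep (x) x 260 mm wide (y), on a 2 mm bench mat; origin at the centre of its underside, z up, its x axis points from the front (handle side) to the hinge side at the back. On it lies a black nest plate with three pockets side by side; the plate's top face is 72 mm above the origin, hinge blocks at the back rise to 116 mm.
- pocket0 (a point): centre of the floor of the left (+y of the jig) pocket; axes as the jig's. The pocket is a 54 x 36 mm rectangle (long side along the jig's x), 6 mm deep, with chamfered mouth; pockets are 74 mm apart along y, brass test pins show at their hinge-side end
- pocket1 (a point): centre of the floor of the middle pocket; axes as the jig's. The pocket is a 54 x 36 mm rectangle (long side along the jig's x), 6 mm deep, with chamfered mouth; pockets are 74 mm apart along y, brass test pins show at their hinge-side end
- pocket2 (a point): centre of the floor of the right (-y of the jig) pocket; axes as the jig's. The pocket is a 54 x 36 mm rectangle (long side along the jig's x), 6 mm deep, with chamfered mouth; pockets are 74 mm apart along y, brass test pins show at their hinge-side end
- module0_center (a point): centre (half-way up) of one of the three alike signal modules: aluminium case 50 mm long (its x) x 32 mm wide (y) x 28 mm tall (z up), 70 g, standing on its underside; green terminal strip on top of its +x end. Seated, this point is 14 mm above the pocket's floor point. Best gripped across the 32 mm width
- module0_strip (a point): centre of that module's green terminal strip, 18.5 mm from the module's centre towards its +x end, 7 mm above it
- module1_center (a point): centre (half-way up) of one of the three alike signal modules: aluminium case 50 mm long (its x) x 32 mm wide (y) x 28 mm tall (z up), 70 g, standing on its underside; green terminal strip on top of its +x end. Seated, this point is 14 mm above the pocket's floor point. Best gripped across the 32 mm width
- module1_strip (a point): centre of that module's green terminal strip, 18.5 mm from the module's centre towards its +x end, 7 mm above it
- module2_center (a point): centre (half-way up) of one of the three alike signal modules: aluminium case 50 mm long (its x) x 32 mm wide (y) x 28 mm tall (z up), 70 g, standing on its underside; green terminal strip on top of its +x end. Seated, this point is 14 mm above the pocket's floor point. Best gripped across the 32 mm width
- module2_strip (a point): centre of that module's green terminal strip, 18.5 mm from the module's centre towards its +x end, 7 mm above it
- lid (a joint): angle of the jig's pressure lid, rad: 0 = level, shut on its stop; about 1.6 = standing open, 1.8 at most. No latch: hinge springs swing it open when let go (holding it shut takes 13 to 18 N down at the handle, moving it near upright much less; there it stays by itself). Held down means below 0.03 (handle within 6 mm of its lowest place). It shuts only over well seated modules
- lid_hinge (a point): middle of the lid's hinge axis, which runs along the jig's y; 108 mm above the jig's origin and 85 mm behind it; axes as the jig's. The lid is a clear sheet 226 mm wide, 5 mm thick, from 18 to 156 mm from the hinge axis; three sprung pushers with rubber tips stand 17 mm out of it, 100 mm from the hinge; each meets its module at a lid angle of about 0.035 and then gives, pressing with 1.5 to 4.5 N
- handle (a point): middle of the lid's handle: a round red bar 16 mm thick, 120 mm free length along the jig's y, 200 mm from the hinge axis: in the jig's axes at hinge + 200 mm x (-cos(angle), 0, sin(angle)). The gap between bar and lid sheet is 36 mm, so the bar can be pinched from above across the jig's x at every angle, or pushed down
- old_module: module of the old type: same shape and size as the three, but black case and ORANGE strip; origin at the centre of its underside. Not to be tested: leave it alone
- encoder: shaft encoder with a printed black bracket and toothed pulley on top, 38 mm across, 86 mm wide over the bracket, 86 mm tall; origin at the centre of its underside. Leave alone
- screwdriver: screwdriver with yellow handle, 190 mm long, lying on the bench; origin near its middle, on its underside. Leave alone
- pulley: spare aluminium toothed pulley, 28 mm across, 22 mm tall; origin at the centre of its underside. Leave alone
- multimeter: yellow hand multimeter lying on its back, 150 x 76 x 44 mm; origin at the centre of its underside. Leave alone
- screw_dish: steel dish, 90 mm across, 22 mm high; origin at the centre of its underside. Leave alone
- wrench: wrench 160 mm long lying on the bench; origin near its middle. Leave alone
Mind the look-alikes: they are no part of the job. What is shaped like the part that bears module1_center but purple is not meant.

How it is judged:
By the outcome, as a careful person would: the job done as asked, in the order asked, and still so for the second after the job is handed in, while the arm keeps its last pose, push and grip.
It also fails if it takes over 72 s, if anything falls off the work surface, if the arm or the gripper's body presses on something with over 40 N, if the wrist force passes 120 N, or if a joint passes its speed limit or range.

### The arm

A 6-joint arm with a two-finger parallel gripper is mounted at the origin on the work surface. World frame = base frame: x ahead of the robot, y to its left, z up, the work surface at z = 0. Lengths are in m, angles in degrees, forces in N, time in s.
With the tool pointing down it reaches from about 0.4 to 0.825 m from the base axis. Payload 7 kg.
Tool frame: the origin (TCP) lies at the very end of the fingers, on their centre line; the grasp point (between the pads) lies 19 mm behind it; z points along the fingers, y is the direction in which the jaws open and shut (so a half turn about z gives the same grasp; the last joint's range is limited). The gripper opens to 88 mm and grips with 3 to 60 N. Pads are 19 mm wide; open, the fingers measure 130 mm over their backs; the gripper's body (78 mm by 193 mm) begins 47 mm behind the grasp point.
Start: joints at [92.997, 20.546, 0.682, 0, -70.136, -16.507], TCP at [0.158, 0.656, 0.227] pointing down, gripper open.
Joint ranges: [-176.03, 176.03], [-82.01, 121.73], [-58.28, 71.71], [-173.87, 95.51], [-174.79, -0.11], [-173.66, 173.66]. Speed limits (degrees/s): [136.94, 136.94, 172.46, 180, 180, 180].

### API

Orientations are given as [roll, pitch, yaw] about the fixed x, y, z axes, in that order (R = Rz(yaw) Ry(pitch) Rx(roll)).
In Python, from plant import telemetry, snapshot, calibration, workorder gives the robot as it stands. The module is installed in compiled form; this text tells all that it offers.
- The arm moves only by the tool step_arm, never from a script. Its argument "plan" is text: rows parted by semicolons, each of 7 numbers parted by spaces: the finger opening in cm, from 0 to 8.76, then the shift along the tool's x, y, z in cm, then the turn, a rotation vector about the tool's x, y, z in degrees. A call has 1 to 12 rows; each row shifts and turns the commanded pose from where the row before left it, along the tool's axes as they then stand; what a row does not reach is not made up. A row lasts 1/12 s, in which the tool goes at most 41.7 mm and 7.16 degrees, less where a joint would pass 70% of its speed; a pose out of reach is approached as far as the arm can. A call with a gripper value outside its range is refused whole. The fingers move at their own pace and stop on an object; the grip force is fixed at half the most. Time passes only in rows, so rows that do not move let the fingers close. It gives the time, the measured TCP pose, the force and the opening at its end, in the units of the state.
- telemetry.get_obs(): the state, without advancing time (a new reading comes with each control period).
- snapshot(name): name is "scene" or "side" or "wrist"; returns the picture (384x512x3 uint8, blue, green, red); there is no depth.
- calibration(name): a dict with "K" (3x3 intrinsics, pixels), "camera_from_world" (4x4, takes a point from world to camera coordinates). Camera axes: x right, y up, looking along -z (the intrinsics and any distortion apply to the point x, -y, -z); pixel columns grow to the right and rows downward; lengths in m; the calibration is good to about 2 mm. The wrist camera is an equidistant fisheye: a pixel r from the principal point sees the ray r / f radians off the axis. A picture is of the moment at which its call begins: read the wrist's pose just before it. calibration takes no time and is no camera call; for the wrist camera it gives the pose at the moment of the call.
- workorder.close_job(): hands the job in, once; it reports no verdict.
The state is a dict: "clock": time; "joint_pos": joint angles; "qvel": joint speeds; "tau": joint torques, N m; "tool_pos": TCP position; "orientation": TCP orientation; "force": force on the tool from outside, world axes, zero at the start; "moment": the same for the moment, N m; "opening": finger opening in m.
Only numpy, scipy, OpenCV 4.12 (cv2) and the standard library are available. Lean on these libraries where they do the work, as an engineer would, in place of code of your own. Each camera call takes 0.05 s, during which the arm holds its last target.

## Working session

There is one attempt and no reset: what is moved stays moved. The work goes in short steps, Python scripts to look and compute and a tool call to move; the robot and the scene stay as the last step left them, time stands still between calls to the robot, and variables do not carry over. Pictures are saved under pics/ and viewed, and the job is handed in when it is done.

Besides the shell and the picture viewer there is one more tool, called after "Call:" as name(argument=value, ...) on one line, values as JSON. step_arm: Moves the arm, as the interface text tells. Its arguments: {"type":"object","properties":{"plan":{"type":"string"}},"required":["plan"]}

```bash
mkdir -p pics; ls
python3 - <<'E'
from plant import telemetry, snapshot, calibration
import cv2, numpy as np
np.set_printoptions(precision=4,suppress=True)
print(telemetry.get_obs())
for n in ["scene","side","wrist"]:
    c=calibration(n); print(n,{k:np.array(v) if not isinstance(v,str) else v for k,v in c.items()})
    cv2.imwrite(f"pics/{n}0.png",snapshot(n))
E
```

```text
pics
{'clock': 0.0, 'joint_pos': array([ 92.9979,  20.5895,   0.6347,  -0.0191, -70.1359, -16.506 ]), 'qvel': array([ 0.0209,  0.0547, -0.013 , -0.089 ,  0.053 ,  0.0754]), 'tau': array([  0.0005, -58.2718,  29.3063,   6.9977,   0.0071,  -0.0001]), 'tool_pos': array([0.1576, 0.6559, 0.2257]), 'orientation': array([179.908 ,  -0.0086, -13.5145]), 'force': array([ 0.5543, -0.3094,  0.291 ]), 'moment': array([-0.0177, -0.1026,  0.0366]), 'opening': 0.0876824707954507}
scene {'K': array([[437.7182,   0.    , 254.2496],
       [  0.    , 437.7182, 198.273 ],
       [  0.    ,   0.    ,   1.    ]]), 'camera_from_world': array([[-0.7508,  0.6605, -0.0128,  0.4184],
       [-0.5384, -0.6006,  0.5911,  0.223 ],
       [ 0.3827,  0.4507,  0.8065, -1.545 ],
       [ 0.    ,  0.    ,  0.    ,  1.    ]])}
side {'K': array([[494.7909,   0.    , 264.8655],
       [  0.    , 494.7909, 191.5358],
       [  0.    ,   0.    ,   1.    ]]), 'camera_from_world': array([[ 0.8664, -0.4989, -0.0219, -0.4638],
       [ 0.3082,  0.4998,  0.8095, -0.251 ],
       [-0.3929, -0.7081,  0.5867, -1.3865],
       [ 0.    ,  0.    ,  0.    ,  1.    ]])}
wrist {'K': array([[297.3186,   0.    , 253.82  ],
       [  0.    , 297.3186, 191.7037],
       [  0.    ,   0.    ,   1.    ]]), 'camera_from_world': array([[-0.2333, -0.9724,  0.0007,  0.6752],
       [ 0.9412, -0.226 , -0.251 ,  0.0302],
       [ 0.2442, -0.0579,  0.968 , -0.3897],
       [ 0.    ,  0.    ,  0.    ,  1.    ]])}
```

View pics/scene0.png

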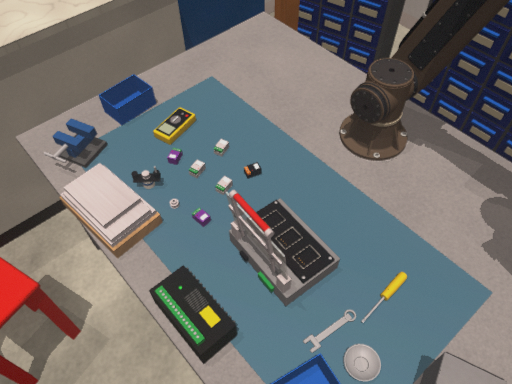

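View pics/side0.png

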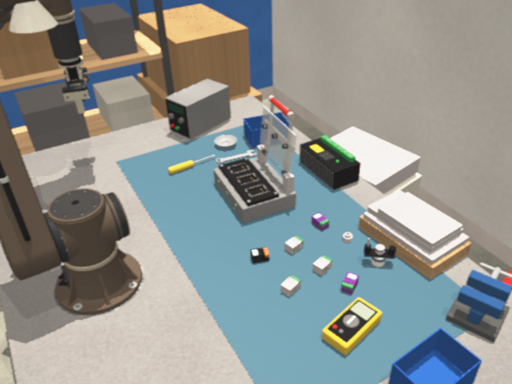

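View pics/wrist0.png

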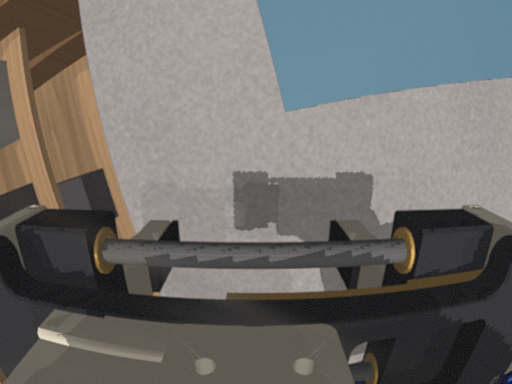

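The three white/green-strip modules are in scene at (221,146), (197,167), (224,184). The old one is at (253,170), the purple decoys at (175,156) and (202,216), and the jig near (285,250). I'll zoom in for accuracy.

```bash
cat > h.py <<'E'
import numpy as np, cv2
from plant import telemetry, snapshot, calibration
np.set_printoptions(precision=4,suppress=True)
def proj(n,P,c=None):
    c=c or calibration(n);K=np.array(c["K"]);T=np.array(c["camera_from_world"])
    P=np.atleast_2d(P);p=P@T[:3,:3].T+T[:3,3];p=p*[1,-1,-1]
    if n=="wrist":
        r=np.hypot(p[:,0],p[:,1]);th=np.arctan2(r,p[:,2]);s=th/np.maximum(r,1e-9)
        q=p[:,:2]*s[:,None]
    else: q=p[:,:2]/p[:,2:]
    return q*[K[0,0],K[1,1]]+K[:2,2]
def ray(n,uv,c=None):
    c=c or calibration(n);K=np.array(c["K"]);T=np.array(c["camera_from_world"])
    q=(np.atleast_2d(uv)-K[:2,2])/[K[0,0],K[1,1]]
    if n=="wrist":
        r=np.linalg.norm(q,axis=1,keepdims=True);d=np.hstack([q*np.sin(r)/np.maximum(r,1e-9),np.cos(r)])
    else: d=np.hstack([q,np.ones((len(q),1))])
    d=d*[1,-1,-1]
    R=T[:3,:3];return -R.T@T[:3,3], d@R
def atz(n,uv,z,c=None):
    o,d=ray(n,uv,c);return o+d*((z-o[2])/d[:,2])[:,None]
E
python3 - <<'E'
from h import *
a=cv2.imread("pics/scene0.png");b=cv2.imread("pics/side0.png")
cv2.imwrite("pics/sz1.png",cv2.resize(a[125:235,130:280],None,fx=5,fy=5,interpolation=cv2.INTER_CUBIC))
cv2.imwrite("pics/sz2.png",cv2.resize(a[180:305,220:345],None,fx=4.5,fy=4.5,interpolation=cv2.INTER_CUBIC))
cv2.imwrite("pics/dz1.png",cv2.resize(b[200:310,235:385],None,fx=5,fy=5,interpolation=cv2.INTER_CUBIC))
cv2.imwrite("pics/dz2.png",cv2.resize(b[90:220,200:330],None,fx=4.5,fy=4.5,interpolation=cv2.INTER_CUBIC))
print(atz("scene",[[221,146],[197,167],[224,184],[253,170],[285,250]],.02))
print(atz("side",[[290,285],[322,264],[294,244],[260,255],[250,180]],.02))
E
```

```text
[[ 0.442  -0.3028  0.02  ]
 [ 0.5598 -0.2824  0.02  ]
 [ 0.5383 -0.1675  0.02  ]
 [ 0.431  -0.1493  0.02  ]
 [ 0.5594  0.1361  0.02  ]]
[[ 0.4389 -0.3041  0.02  ]
 [ 0.5587 -0.283   0.02  ]
 [ 0.5366 -0.1716  0.02  ]
 [ 0.4273 -0.1603  0.02  ]
 [ 0.5851  0.1903  0.02  ]]
```

View pics/sz1.png

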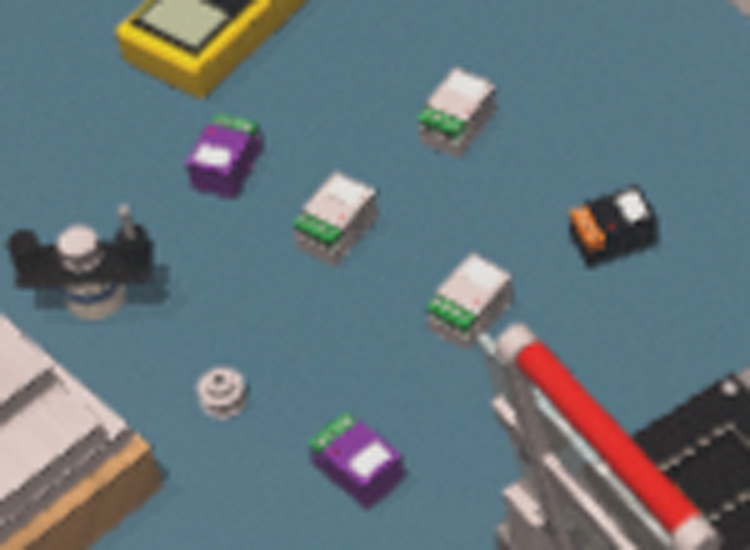

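View pics/sz2.png

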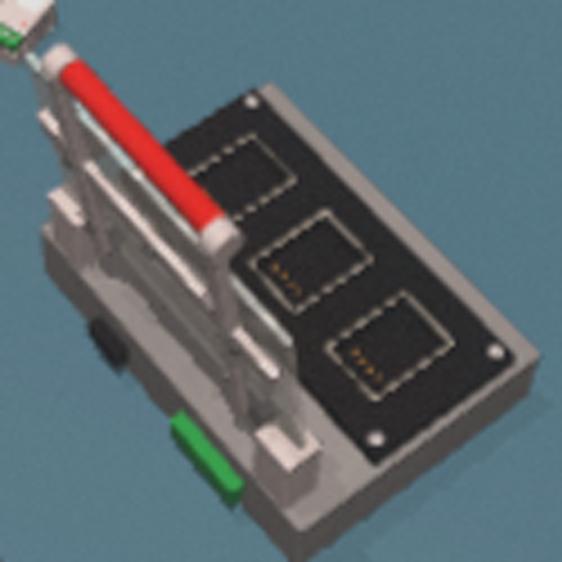

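View pics/dz1.png

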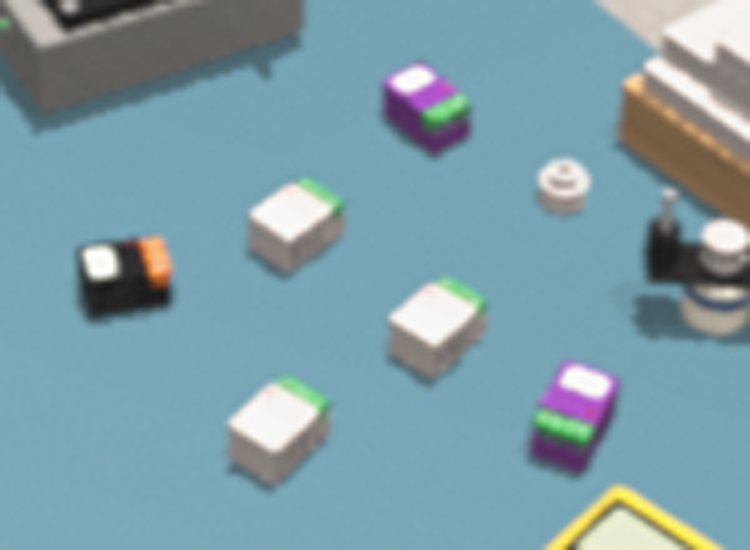

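View pics/dz2.png

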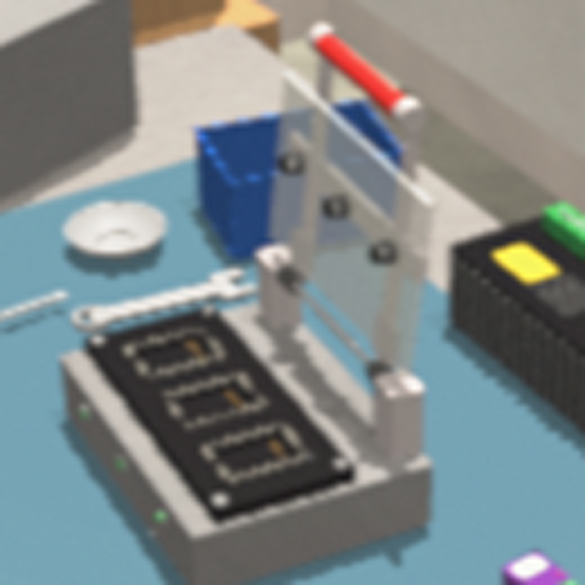

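```bash
cat > fit1.py <<'E'
from h import *
S=lambda L,s,o:(np.array(L,float)+.5)/s-.5+o
a=S([[326,210],[373,260],[295,312],[250,262],[405,292],[455,345],[375,400],[327,347]],4.5,[220,180])
w=atz("scene",a,.074);print(w[:4].mean(0),w[4:].mean(0));print(w)
b=S([[173,352],[216,400],[257,452]],4.5,[200,90]);print(atz("side",b,.074))
# handle ends
from scipy.optimize import least_squares
hs=S([[66,68],[212,226]],4.5,[220,180]);hd=S([[316,38],[402,103]],4.5,[200,90])
print(hs,hd)
for i in range(2):
  for j in range(2):
    o1,d1=ray("scene",hs[i]);o2,d2=ray("side",hd[j])
    d1=d1[0];d2=d2[0];t=np.linalg.lstsq(np.c_[d1,-d2],o2-o1,rcond=None)[0];p=o1+t[0]*d1;q=o2+t[1]*d2
    print("handle",i,j,(p+q)/2,np.linalg.norm(p-q))
# modules: top 4 corners (z=.03) approx
for nm,L in {"A":[[455,68],[496,97],[461,137],[420,117]],"B":[[335,173],[378,198],[343,245],[297,223]],"C":[[470,254],[512,288],[477,327],[430,302]]}.items():
    w=atz("scene",S(L,5,[130,125]),.030);print(nm,w.mean(0),"\n",w)
for nm,L in {"A":[[228,427],[270,450],[328,402],[285,376]],"B":[[390,320],[432,346],[487,300],[443,277]],"C":[[249,220],[291,243],[343,205],[302,180]]}.items():
    w=atz("side",S(L,5,[235,200]),.030);print(nm,w.mean(0),"\n",w)
E
python3 fit1.py
```

```text
[0.5472 0.135  0.074 ] [0.5529 0.2092 0.074 ]
[[0.5146 0.1146 0.074 ]
 [0.5185 0.1601 0.074 ]
 [0.5797 0.1546 0.074 ]
 [0.576  0.1106 0.074 ]
 [0.5201 0.1891 0.074 ]
 [0.5239 0.2346 0.074 ]
 [0.5855 0.2286 0.074 ]
 [0.582  0.1846 0.074 ]]
[[0.5497 0.207  0.074 ]
 [0.5469 0.1323 0.074 ]
 [0.5406 0.0586 0.074 ]]
[[234.2778 194.7222]
 [266.7222 229.8333]] [[269.8333  98.0556]
 [288.9444 112.5   ]]
handle 0 0 [0.6575 0.1019 0.3482] 0.06444268197376145
handle 0 1 [0.6686 0.0661 0.3131] 0.0040724284038269045
handle 1 0 [0.6741 0.1864 0.3114] 0.008759817554648679
handle 1 1 [0.6868 0.1521 0.2747] 0.05766363306734226
A [ 0.4454 -0.2963  0.03  ] 
 [[ 0.4255 -0.3243  0.03  ]
 [ 0.4218 -0.2844  0.03  ]
 [ 0.4625 -0.2718  0.03  ]
 [ 0.4717 -0.3045  0.03  ]]
B [ 0.5621 -0.2759  0.03  ] 
 [[ 0.5446 -0.3027  0.03  ]
 [ 0.5367 -0.2664  0.03  ]
 [ 0.5779 -0.2498  0.03  ]
 [ 0.589  -0.2847  0.03  ]]
C [ 0.5403 -0.1637  0.03  ] 
 [[ 0.5216 -0.1891  0.03  ]
 [ 0.5193 -0.1496  0.03  ]
 [ 0.5555 -0.1403  0.03  ]
 [ 0.5651 -0.1756  0.03  ]]
A [ 0.4394 -0.304   0.03  ] 
 [[ 0.4114 -0.2985  0.03  ]
 [ 0.4218 -0.324   0.03  ]
 [ 0.4669 -0.3108  0.03  ]
 [ 0.4575 -0.2825  0.03  ]]
B [ 0.5582 -0.284   0.03  ] 
 [[ 0.5309 -0.2763  0.03  ]
 [ 0.5391 -0.3051  0.03  ]
 [ 0.5865 -0.2914  0.03  ]
 [ 0.5763 -0.2632  0.03  ]]
C [ 0.535  -0.1731  0.03  ] 
 [[ 0.5074 -0.1648  0.03  ]
 [ 0.5177 -0.1943  0.03  ]
 [ 0.5617 -0.1824  0.03  ]
 [ 0.5532 -0.151   0.03  ]]
```

```bash
cat > p.py <<'E'
# work out rows to waypoints (x,y,z,yaw); tool pointing down
from h import *
import sys
def rows(wps,op,step=.038,turn=6.9,start=None):
    o=telemetry.get_obs();p=np.array(o["tool_pos"]);y=o["orientation"][2]
    if start is not None:p=np.array(start[:3]);y=start[3]
    out=[]
    for w in wps:
        d=np.array(w[:3])-p;dy=w[3]-y
        n=max(1,int(np.ceil(max(np.linalg.norm(d)/step,abs(dy)/turn)-1e-6)))
        for k in range(n):
            a=np.radians(y);c,s=np.cos(a),np.sin(a);e=d/n*100
            out.append([op,c*e[0]+s*e[1],s*e[0]-c*e[1],-e[2],0,0,-dy/n]);y+=dy/n
        p=np.array(w[:3])
    L=["%g %.2f %.2f %.2f 0 0 %.2f"%(r[0],r[1],r[2],r[3],r[6]) for r in out]
    for i in range(0,len(L),12):print("; ".join(L[i:i+12]),"\n")
    return out
E
python3 -c "
from p import *
rows([(.43,.20,.25,-90),(.47,-.22,.25,-164)],8.7)"
```

```text
8.7 2.65 2.71 -0.17 0 0 5.46; 8.7 2.90 2.45 -0.17 0 0 5.46; 8.7 3.12 2.16 -0.17 0 0 5.46; 8.7 3.31 1.85 -0.17 0 0 5.46; 8.7 3.47 1.53 -0.17 0 0 5.46; 8.7 3.60 1.19 -0.17 0 0 5.46; 8.7 3.70 0.84 -0.17 0 0 5.46; 8.7 3.76 0.49 -0.17 0 0 5.46; 8.7 3.79 0.13 -0.17 0 0 5.46; 8.7 3.79 -0.23 -0.17 0 0 5.46; 8.7 3.75 -0.59 -0.17 0 0 5.46; 8.7 3.67 -0.95 -0.17 0 0 5.46 

8.7 3.57 -1.29 -0.17 0 0 5.46; 8.7 3.43 -1.63 -0.17 0 0 5.46; 8.7 3.50 -0.33 -0.00 0 0 6.17; 8.7 3.44 -0.71 -0.00 0 0 6.17; 8.7 3.35 -1.07 -0.00 0 0 6.17; 8.7 3.21 -1.43 -0.00 0 0 6.17; 8.7 3.04 -1.76 -0.00 0 0 6.17; 8.7 2.83 -2.08 -0.00 0 0 6.17; 8.7 2.59 -2.37 -0.00 0 0 6.17; 8.7 2.32 -2.64 -0.00 0 0 6.17; 8.7 2.03 -2.87 -0.00 0 0 6.17; 8.7 1.71 -3.07 -0.00 0 0 6.17 

8.7 1.37 -3.24 -0.00 0 0 6.17; 8.7 1.01 -3.37 -0.00 0 0 6.17
```

Call:
step_arm(plan="8.7 2.65 2.7 -0.2 0 0 5.5; 8.7 2.9 2.45 -0.2 0 0 5.5; 8.7 3.1 2.15 -0.2 0 0 5.5; 8.7 3.3 1.85 -0.2 0 0 5.5; 8.7 3.45 1.5 -0.2 0 0 5.5; 8.7 3.6 1.2 -0.2 0 0 5.5; 8.7 3.7 0.85 -0.2 0 0 5.5; 8.7 3.75 0.5 -0.2 0 0 5.5; 8.7 3.8 0.1 -0.2 0 0 5.5; 8.7 3.8 -0.2 -0.2 0 0 5.5; 8.7 3.75 -0.6 -0.2 0 0 5.5; 8.7 3.7 -0.95 -0.2 0 0 5.5")

```text
clock: 1.15
tool_pos: [0.3899, 0.263, 0.2508]
orientation: [-180.0, 0.0, -79.8]
force: [0.7, -0.1, -0.1]
opening: 0.0868
```

Call:
step_arm(plan="8.7 3.55 -1.3 -0.2 0 0 5.5; 8.7 3.4 -1.6 -0.2 0 0 5.5; 8.7 3.5 -0.3 0 0 0 6.2; 8.7 3.4 -0.7 0 0 0 6.2; 8.7 3.35 -1.05 0 0 0 6.2; 8.7 3.2 -1.4 0 0 0 6.2; 8.7 3.0 -1.75 0 0 0 6.2; 8.7 2.8 -2.1 0 0 0 6.2; 8.7 2.6 -2.4 0 0 0 6.2; 8.7 2.3 -2.6 0 0 0 6.2; 8.7 2.0 -2.9 0 0 0 6.2; 8.7 1.7 -3.1 0 0 0 6.2")

```text
clock: 2.15
tool_pos: [0.4569, -0.1509, 0.2547]
orientation: [-180.0, 0.0, -152.8]
force: [0.4, 1.2, 0.0]
opening: 0.0872
```

Run:
```python
from p import *
o=telemetry.get_obs();print(o["clock"],o["tool_pos"],o["orientation"],o["joint_pos"])
c=calibration("wrist");im=snapshot("wrist");cv2.imwrite("pics/w1.png",im)
cv2.imwrite("pics/w1b.png",cv2.resize(im,(768,576)))
print(c["camera_from_world"])
```

```text
2.15 [ 0.4569 -0.1509  0.2547] [-179.9978    0.0262 -152.8101] [  5.2025   0.8525 -20.338   -0.0084 -68.7845 -68.0095]
[[-0.4573  0.8893 -0.0007  0.3433]
 [-0.8598 -0.4423 -0.2551  0.3668]
 [-0.2272 -0.1161  0.9669 -0.3304]
 [ 0.      0.      0.      1.    ]]
```

View pics/w1b.png

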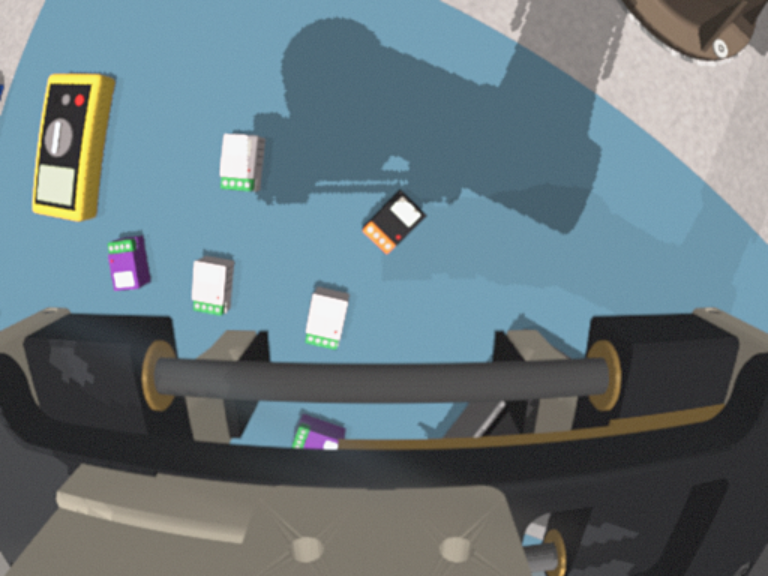

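```bash
cat >> h.py <<'E'
def rectify(n,im,c,z,x0,x1,y0,y1,s=2000):
    # picture: columns = +y to the left ->, rows = +x up
    xs=np.arange(x1,x0,-1/s);ys=np.arange(y1,y0,-1/s)
    Y,X=np.meshgrid(ys,xs);P=np.c_[X.ravel(),Y.ravel(),np.full(X.size,z)]
    q=proj(n,P,c).astype(np.float32).reshape(*X.shape,2)
    return cv2.remap(im,q[...,0],q[...,1],cv2.INTER_CUBIC)
E
python3 - <<'E'
from h import *
im=cv2.imread("pics/w1.png")
T=[[-0.4573,0.8893,-0.0007,0.3433],[-0.8598,-0.4423,-0.2551,0.3668],[-0.2272,-0.1161,0.9669,-0.3304],[0,0,0,1]]
c={"K":calibration("wrist")["K"],"camera_from_world":np.array(T)}
r=rectify("wrist",im,c,.030,.39,.60,-.33,-.12,3000)
cv2.imwrite("pics/r1.png",r[:590,:790]);print(r.shape)
E
```

```text
(630, 631, 3)
```

View pics/r1.png

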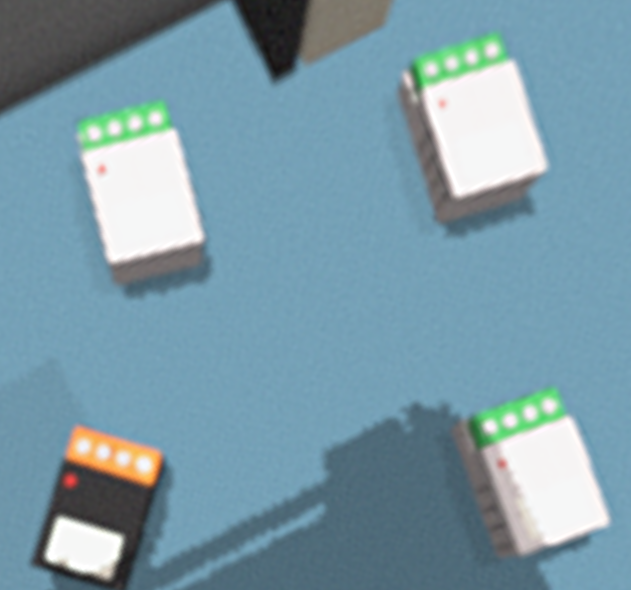

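```bash
python3 -c "
from p import *
rows([(.540,-.167,.08,-166)],5.5)"
```

```text
5.5 -1.15 -0.79 2.91 0 0 2.10; 5.5 -1.18 -0.75 2.91 0 0 2.10; 5.5 -1.20 -0.71 2.91 0 0 2.10; 5.5 -1.23 -0.66 2.91 0 0 2.10; 5.5 -1.25 -0.62 2.91 0 0 2.10; 5.5 -1.27 -0.57 2.91 0 0 2.10
```

Call:
step_arm(plan="5.5 -1.15 -0.8 2.9 0 0 2.1; 5.5 -1.2 -0.75 2.9 0 0 2.1; 5.5 -1.2 -0.7 2.9 0 0 2.1; 5.5 -1.25 -0.65 2.9 0 0 2.1; 5.5 -1.25 -0.6 2.9 0 0 2.1; 5.5 -1.25 -0.55 2.9 0 0 2.1; 5.5 0 0 0 0 0 0; 5.5 0 0 0 0 0 0")

```text
clock: 2.87
tool_pos: [0.5392, -0.1591, 0.0787]
orientation: [179.9, -0.3, -165.1]
force: [-0.6, -1.1, 0.9]
opening: 0.0556
```

```bash
cat > look.py <<'E'
import sys
from h import *
import pickle
nm,k=sys.argv[1],sys.argv[2]
o=telemetry.get_obs();c=calibration(nm);im=snapshot(nm)
print(o["clock"],o["tool_pos"],o["orientation"],o["force"],o["opening"])
pickle.dump((o,{a:np.array(b) for a,b in c.items() if a in("K","camera_from_world")},im),open(f"pics/{k}.pkl","wb"))
if len(sys.argv)>3:
    x,y,w,h=map(int,sys.argv[3].split(","));im=im[y:y+h,x:x+w];f=min(790/w,590/h);im=cv2.resize(im,None,fx=f,fy=f,interpolation=cv2.INTER_CUBIC)
else: im=cv2.resize(im,(768,576))
cv2.imwrite(f"pics/{k}.png",im)
E
python3 look.py wrist w2
```

```text
2.8667 [ 0.5392 -0.1591  0.0787] [ 179.9447   -0.2718 -165.0787] [-0.6001 -1.088   0.8505] 0.055572601294787784
```

View pics/w2.png

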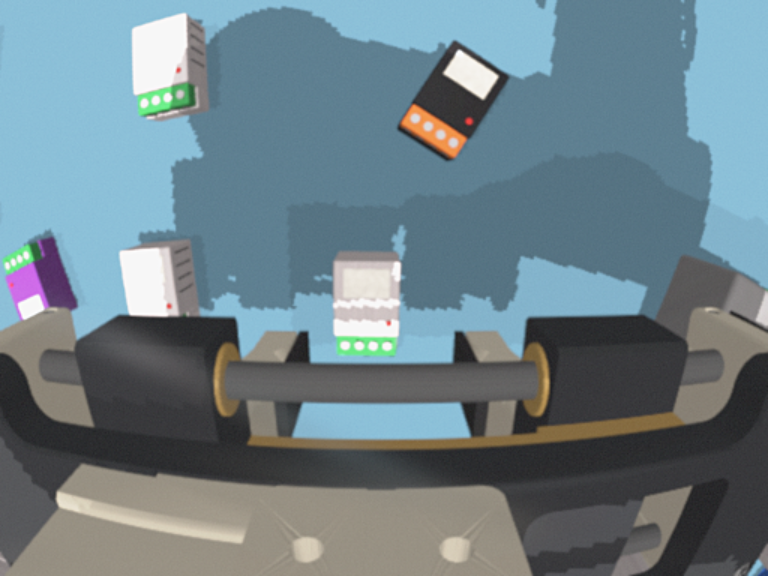

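The module C top shows at (333–400, 252–355), aligned with the fingers and slightly left of centre. I'll measure it.

```bash
cat > rect.py <<'E'
import sys,pickle
from h import *
k,z,x,y,h,s=sys.argv[1],*map(float,sys.argv[2:7])
o,c,im=pickle.load(open(f"pics/{k}.pkl","rb"))
nm=sys.argv[7] if len(sys.argv)>7 else "wrist"
r=rectify(nm,im,c,z,x-h,x+h,y-h,y+h,s)
t=o["tool_pos"];cv2.drawMarker(r,(int((y+h-t[1])*s),int((x+h-t[0])*s)),(0,0,255),1,20)
print(r.shape,"x=%.4f-v/%g y=%.4f-u/%g"%(x+h,s,y+h,s))
cv2.imwrite(f"pics/{k}r.png",r)
E
python3 rect.py w2 .030 .54 -.166 .05 5800
python3 -c "
from h import *
o=telemetry.get_obs();print(o['tool_pos'],o['orientation'],o['qvel'])"
```

```text
(581, 581, 3) x=0.5900-v/5800 y=-0.1160-u/5800
[ 0.54   -0.1591  0.0804] [ 179.9933   -0.1009 -165.0472] [ 0.1206 -2.5317  0.622   0.2338 -0.1234 -0.0013]
```

View pics/w2r.png

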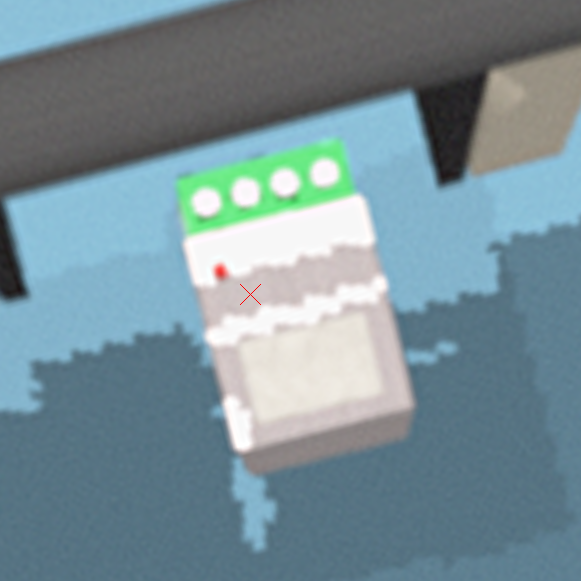

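```bash
python3 -c "
from p import *
rows([(.5404,-.1662,.06,-166.6),(.5404,-.1662,.011,-166.6)],5.5,step=.025)"
```

```text
5.5 0.14 -0.70 2.04 0 0 1.55; 5.5 -0.00 0.00 2.45 0 0 -0.00; 5.5 -0.00 0.00 2.45 0 0 -0.00
```

Call:
step_arm(plan="5.5 0.15 -0.7 2.05 0 0 1.5; 5.5 0 0 2.45 0 0 0; 5.5 0 0 2.45 0 0 0; 5.5 0 0 0 0 0 0; 5.5 0 0 0 0 0 0")

```text
clock: 3.33
tool_pos: [0.5406, -0.1662, 0.0123]
orientation: [-180.0, 0.0, -166.6]
force: [0.7, 0.1, 0.5]
opening: 0.0549
```

Call:
step_arm(plan="2.5 0 0 0.1 0 0 0; 2.5 0 0 0 0 0 0; 2.5 0 0 0 0 0 0; 2.5 0 0 0 0 0 0; 2.5 0 0 0 0 0 0; 2.5 0 0 0 0 0 0")

```text
clock: 3.83
tool_pos: [0.5414, -0.1661, 0.0113]
orientation: [-180.0, 0.1, -166.6]
force: [-1.4, 1.8, 7.6]
opening: 0.0314
```

Call:
step_arm(plan="2.5 0 0 -1.0 0 0 0; 2.5 0 0 -3.0 0 0 0; 2.5 0 0 -4 0 0 0; 2.5 0 0 -4 0 0 0; 2.5 0 0 -4 0 0 0")

```text
clock: 4.25
tool_pos: [0.54, -0.1662, 0.1725]
orientation: [180.0, -0.0, -166.6]
force: [1.0, 0.1, -1.0]
opening: 0.032
```

```bash
python3 look.py wrist w3
```

```text
4.25 [ 0.54   -0.1662  0.1725] [ 179.9975   -0.0279 -166.609 ] [ 1.0319  0.1133 -1.0011] 0.0320368723692251
```

View pics/w3.png

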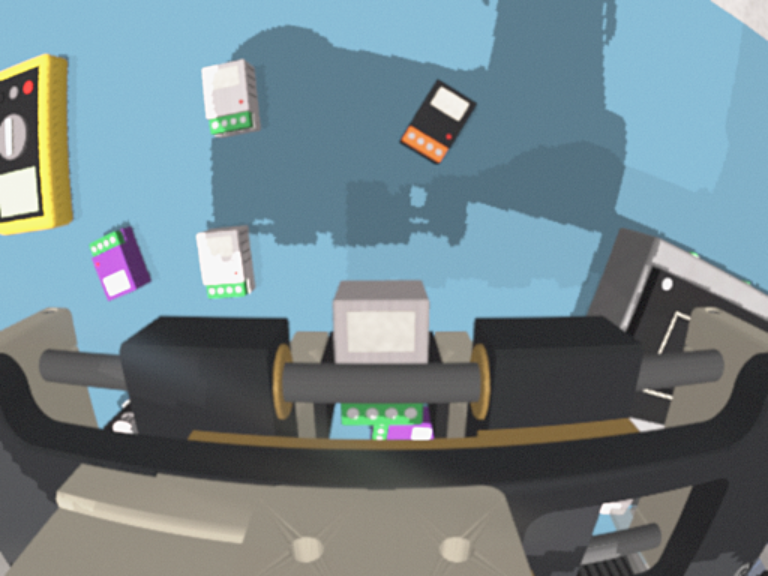

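```bash
python3 look.py wrist w3b 200,170,110,80
cat > inhand.py <<'E'
import sys,pickle
from h import *
k=sys.argv[1];uv=[float(v) for v in sys.argv[2].split(",")];dz=float(sys.argv[3])
o,c,im=pickle.load(open(f"pics/{k}.pkl","rb"))
t=o["tool_pos"];p=atz("wrist",uv,t[2]+dz,c)[0]-t;a=np.radians(o["orientation"][2])
print("tool x %.4f y %.4f"%(p[0]*np.cos(a)+p[1]*np.sin(a),p[0]*np.sin(a)-p[1]*np.cos(a)))
E
python3 inhand.py w3 254,202.5 .0187
```

```text
4.3 [ 0.5444 -0.1672  0.1815] [-179.7059    0.6002 -166.512 ] [ 4.3676 -0.838   8.2512] 0.03182309106145726
tool x 0.0246 y 0.0004
```

View pics/w3b.png

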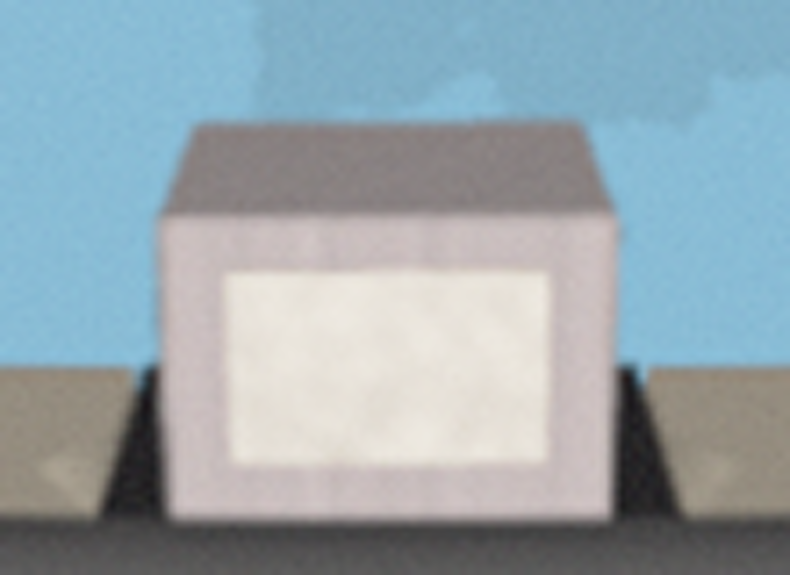

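```bash
python3 -c "
from p import *
rows([(.525,.06,.20,-184.4)],2.5)"
```

```text
2.5 -0.48 3.22 -0.31 0 0 2.55; 2.5 -0.34 3.23 -0.31 0 0 2.55; 2.5 -0.19 3.25 -0.31 0 0 2.55; 2.5 -0.05 3.25 -0.31 0 0 2.55; 2.5 0.10 3.25 -0.31 0 0 2.55; 2.5 0.24 3.24 -0.31 0 0 2.55; 2.5 0.38 3.23 -0.31 0 0 2.55
```

Call:
step_arm(plan="2.5 -0.45 3.2 -0.3 0 0 2.5; 2.5 -0.35 3.25 -0.3 0 0 2.5; 2.5 -0.2 3.25 -0.3 0 0 2.5; 2.5 -0.05 3.25 -0.3 0 0 2.5; 2.5 0.1 3.25 -0.3 0 0 2.6; 2.5 0.25 3.25 -0.3 0 0 2.6; 2.5 0.35 3.25 -0.3 0 0 2.6; 2.5 0 0 0 0 0 0; 2.5 0 0 0 0 0 0")

```text
clock: 5.1
tool_pos: [0.5209, 0.0623, 0.1918]
orientation: [180.0, 0.0, 175.8]
force: [-0.2, 0.2, 0.1]
opening: 0.0318
```

```bash
python3 look.py wrist w4; python3 rect.py w4 .074 .53 .13 .13 2200
```

```text
5.1 [0.5209 0.0623 0.1918] [179.9744   0.0379 175.7698] [-0.2196  0.1973  0.0622] 0.03179485490398603
(572, 572, 3) x=0.6600-v/2200 y=0.2600-u/2200
```

View pics/w4.png

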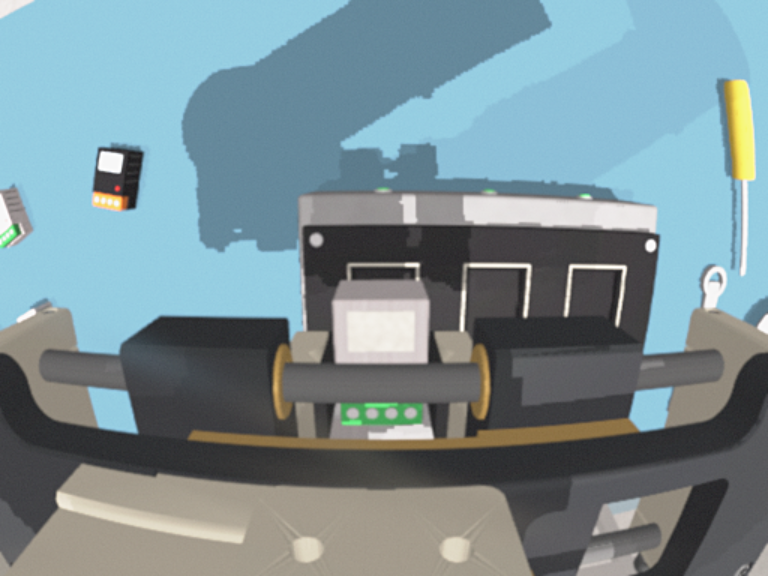

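View pics/w4r.png

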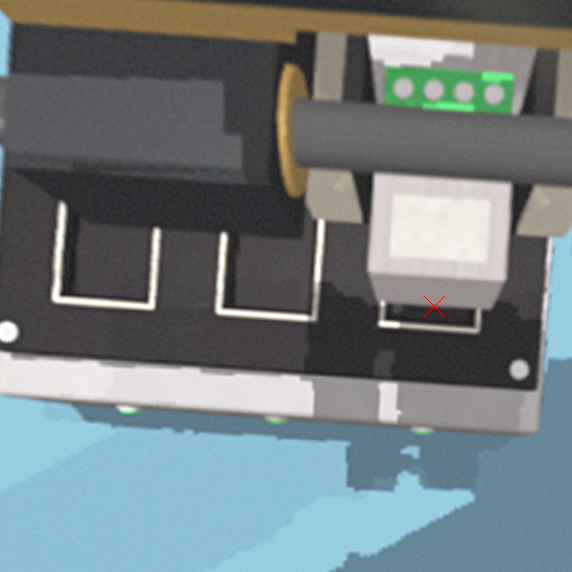

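Run:
```python
import pickle
from h import *
o,c,im=pickle.load(open("pics/w4.pkl","rb"))
r=rectify("wrist",im,c,.074,.50,.57,.03,.245,3600)
cv2.imwrite("pics/w4c.png",r);print(r.shape)
```

```text
(252, 774, 3)
```

View pics/w4c.png

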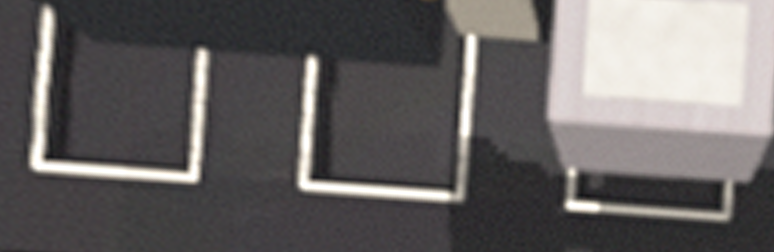

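```bash
python3 -c "
from p import *
o=telemetry.get_obs();p=o['tool_pos']
rows([(.5419,.0624,.130,-184.3),(.5419,.0624,.09,-184.3)],2.5,step=.025,start=[*p,o['orientation'][2]-360])"
```

```text
2.5 -0.70 0.09 2.05 0 0 0.00; 2.5 -0.70 0.09 2.05 0 0 0.00; 2.5 -0.70 0.09 2.05 0 0 0.00; 2.5 0.00 0.00 2.00 0 0 0.00; 2.5 0.00 0.00 2.00 0 0 0.00
```

Call:
step_arm(plan="2.5 -0.7 0.1 2.05 0 0 0; 2.5 -0.7 0.1 2.05 0 0 0; 2.5 -0.7 0.1 2.05 0 0 0; 2.5 0 0 2 0 0 0; 2.5 0 0 2 0 0 0; 2.5 0 0 0 0 0 0; 2.5 0 0 0 0 0 0; 2.5 0 0 0 0 0 0")

```text
clock: 5.82
tool_pos: [0.5429, 0.0616, 0.0906]
orientation: [-180.0, 0.0, 175.6]
force: [0.1, -0.2, -0.4]
opening: 0.0313
```

```bash
python3 look.py wrist w5; python3 look.py side s5 190,90,160,120
```

```text
5.8167 [0.5429 0.0616 0.0906] [-179.9989    0.0489  175.5665] [ 0.0946 -0.1623 -0.4147] 0.031274364944836604
5.8667 [0.5431 0.062  0.091 ] [179.9602   0.1052 175.5728] [-0.5226 -0.495  -0.3058] 0.03191406064664032
```

View pics/w5.png

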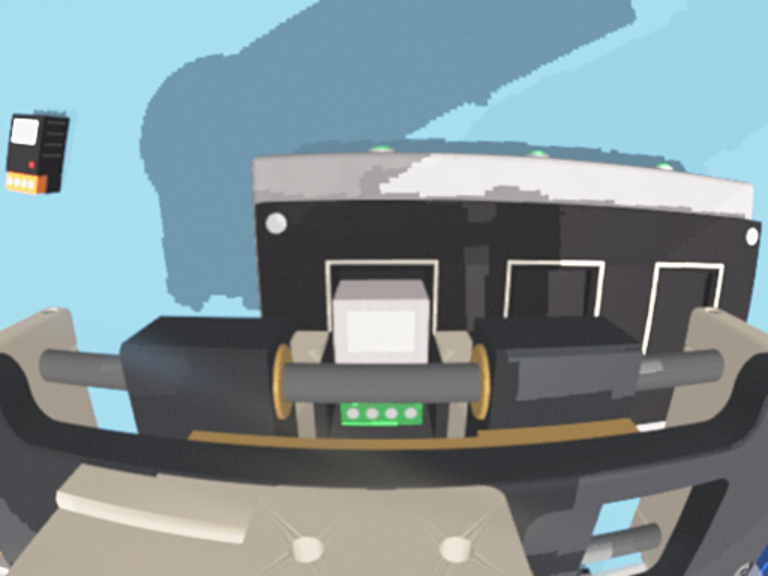

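View pics/s5.png

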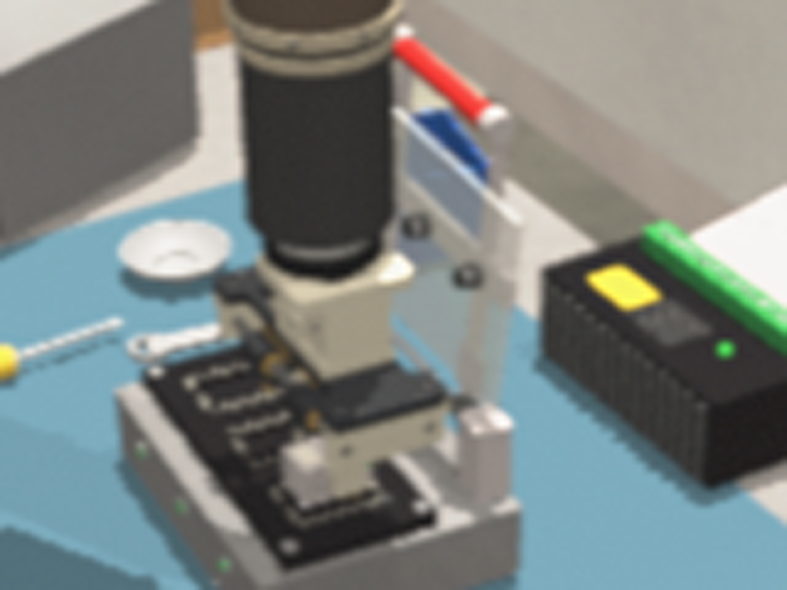

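Run:
```python
import pickle
from h import *
o,c,im=pickle.load(open("pics/w5.pkl","rb"))
r=rectify("wrist",im,c,.074,.49,.56,.03,.16,6000)
t=o["tool_pos"];print(r.shape,t)
cv2.imwrite("pics/w5c.png",r)
```

```text
(421, 780, 3) [0.5429 0.0616 0.0906]
```

View pics/w5c.png

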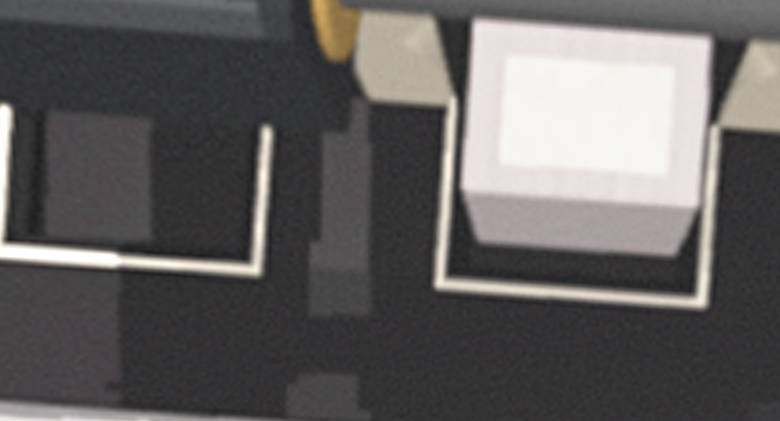

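Call:
step_arm(plan="2.5 0.05 0.05 0.5 0 0 0; 2.5 0 0 0.4 0 0 0; 2.5 0 0 0.25 0 0 0; 2.5 0 0 0.15 0 0 0; 2.5 0 0 0 0 0 0; 2.5 0 0 0 0 0 0")

```text
clock: 6.42
tool_pos: [0.5415, 0.0628, 0.0772]
orientation: [-180.0, -0.0, 175.6]
force: [-4.4, 1.0, 8.0]
opening: 0.0318
```

Call:
step_arm(plan="4.4 0 0 0 0 0 0; 4.4 0 0 0 0 0 0; 4.4 0 0 0 0 0 0; 4.4 0 0 -1.5 0 0 0; 4.4 0 0 -3 0 0 0; 4.4 0 0 -4 0 0 0; 4.4 0.5 0 -4 0 0 0; 4.4 0 0 0 0 0 0")

```text
clock: 7.08
tool_pos: [0.5404, 0.064, 0.2097]
orientation: [179.8, 0.6, 175.7]
force: [1.5, 1.5, 1.2]
opening: 0.0442
```

```bash
python3 look.py wrist w6; python3 look.py side s6 200,110,130,100;python3 rect.py w6 .096 .54 .07 .05 5800
```

```text
7.0833 [0.5404 0.064  0.2097] [179.7848   0.634  175.6669] [1.4883 1.4614 1.1989] 0.044241107915126095
7.1333 [0.5391 0.064  0.2062] [179.7979   0.4365 175.6279] [ 0.0191 -0.5351 -0.5811] 0.04384461877715637
(581, 581, 3) x=0.5900-v/5800 y=0.1200-u/5800
```

View pics/w6.png

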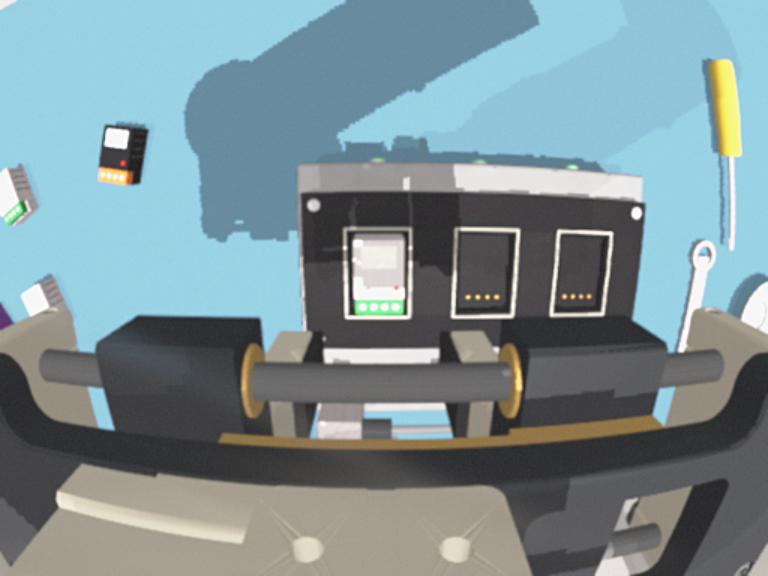

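View pics/w6r.png

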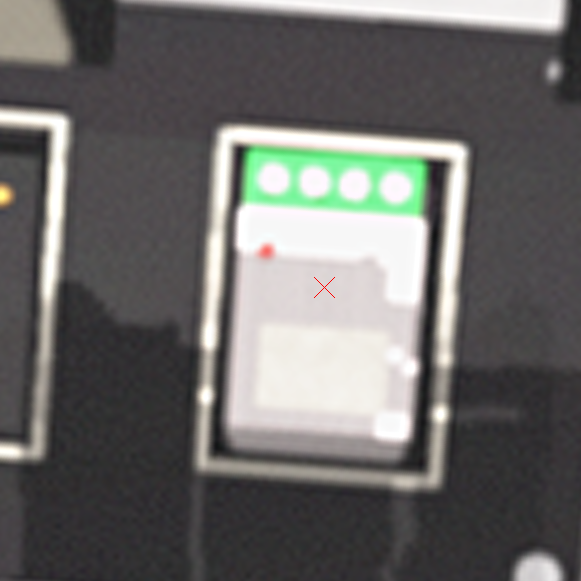

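View pics/s6.png

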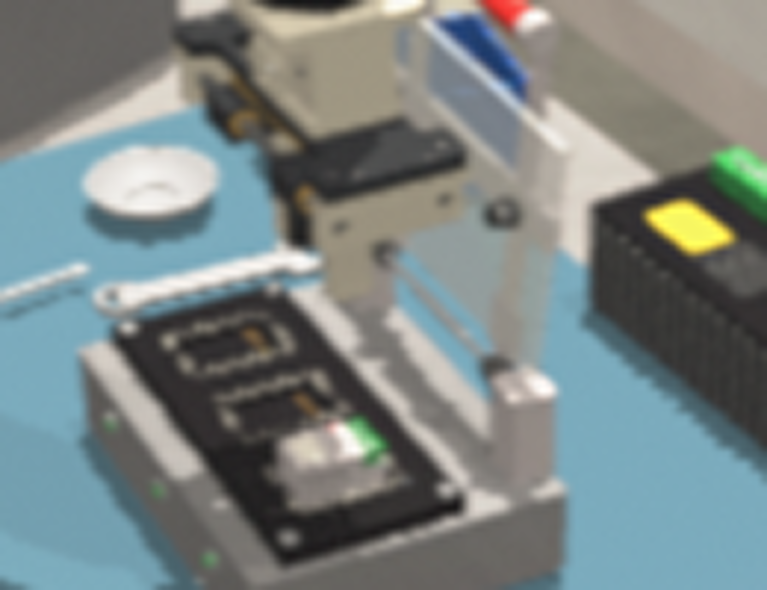

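Module seated flat in pocket2. Now I can measure the whole outlines of pockets 1 and 0.

Run:
```python
import pickle
from h import *
o,c,im=pickle.load(open("pics/w6.pkl","rb"))
r=rectify("wrist",im,c,.074,.50,.60,.03,.245,3600)
cv2.imwrite("pics/w6c.png",r);print(r.shape)
from p import *
rows([(.563,-.2803,.13,-164)],5.5,start=[.5388,.064,.207,-184.35])
```

```text
(360, 774, 3)
5.5 -0.50 -3.41 0.77 0 0 -2.03; 5.5 -0.38 -3.43 0.77 0 0 -2.03; 5.5 -0.26 -3.44 0.77 0 0 -2.03; 5.5 -0.14 -3.45 0.77 0 0 -2.03; 5.5 -0.01 -3.45 0.77 0 0 -2.03; 5.5 0.11 -3.45 0.77 0 0 -2.03; 5.5 0.23 -3.44 0.77 0 0 -2.03; 5.5 0.35 -3.43 0.77 0 0 -2.03; 5.5 0.47 -3.42 0.77 0 0 -2.03; 5.5 0.60 -3.40 0.77 0 0 -2.03
```

View pics/w6c.png

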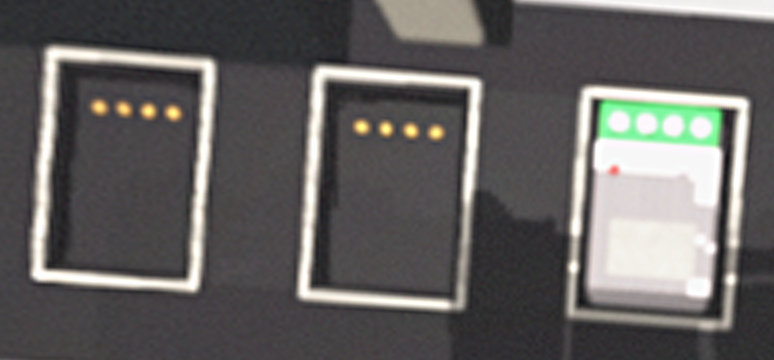

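Run:
```python
from h import *
w=np.vstack([atz("scene",[[148,178],[133,174],[160,174]],.06),atz("side",[[378,250],[366,246],[393,250]],.06)]);print(w)
a=np.radians(16);d=w[:,:2]-[.563,-.2803];print(np.c_[d@[np.cos(a),np.sin(a)],d@[-np.sin(a),np.cos(a)]])
```

```text
[[ 0.7177 -0.3183  0.06  ]
 [ 0.744  -0.3636  0.06  ]
 [ 0.6806 -0.3067  0.06  ]
 [ 0.6982 -0.351   0.06  ]
 [ 0.6804 -0.3209  0.06  ]
 [ 0.7336 -0.3725  0.06  ]]
[[ 0.1382 -0.0792]
 [ 0.151  -0.13  ]
 [ 0.1058 -0.0578]
 [ 0.1105 -0.1052]
 [ 0.1016 -0.0713]
 [ 0.1386 -0.1357]]
```

Call:
step_arm(plan="5.5 -0.5 -3.4 0.75 0 0 -2; 5.5 -0.4 -3.45 0.75 0 0 -2; 5.5 -0.25 -3.45 0.75 0 0 -2; 5.5 -0.15 -3.45 0.75 0 0 -2; 5.5 0 -3.45 0.75 0 0 -2; 5.5 0.1 -3.45 0.75 0 0 -2; 5.5 0.25 -3.45 0.75 0 0 -2; 5.5 0.35 -3.45 0.75 0 0 -2; 5.5 0.45 -3.4 0.75 0 0 -2; 5.5 0.6 -3.4 0.75 0 0 -2; 5.5 0 0 0 0 0 0; 5.5 0 0 0 0 0 0")

```text
clock: 8.18
tool_pos: [0.5581, -0.283, 0.1236]
orientation: [179.9, -0.2, -164.6]
force: [-0.3, -0.0, -0.5]
opening: 0.0549
```

```bash
python3 look.py wrist w7;python3 rect.py w7 .030 .563 -.28 .05 5800
```

```text
8.1833 [ 0.5581 -0.283   0.1236] [ 179.8727   -0.2343 -164.6126] [-0.3479 -0.0265 -0.5112] 0.0548543765951323
(581, 580, 3) x=0.6130-v/5800 y=-0.2300-u/5800
```

View pics/w7.png

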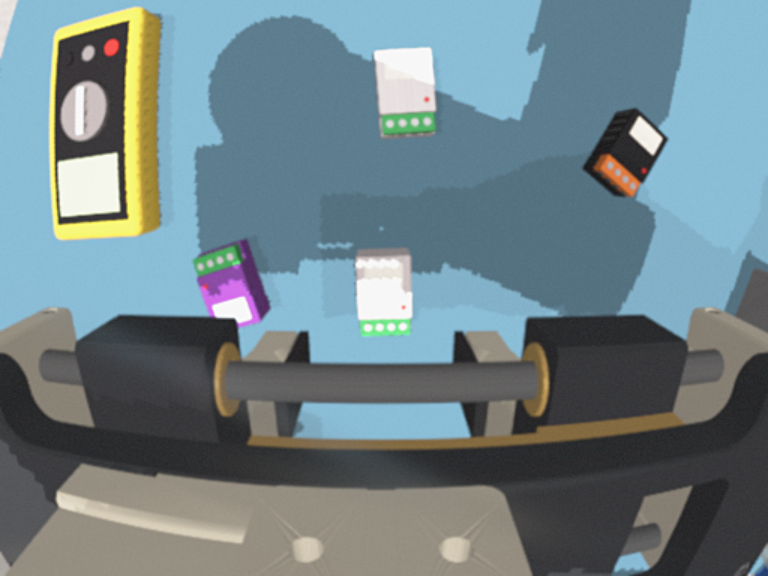

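View pics/w7r.png

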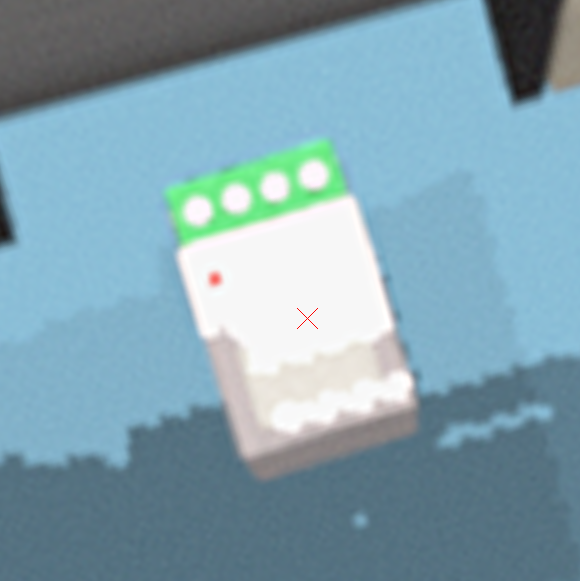

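```bash
python3 -c "
from p import *
o=telemetry.get_obs();print(o['tool_pos'],o['orientation'])
rows([(.5625,-.2796,.06,-162.8),(.5625,-.2796,.0113,-162.8)],5.5,step=.035)"
```

```text
[ 0.5586 -0.2819  0.1244] [ 179.9003   -0.1767 -164.5415]
5.5 -0.22 0.06 3.22 0 0 -0.87; 5.5 -0.22 0.06 3.22 0 0 -0.87; 5.5 -0.00 0.00 2.44 0 0 -0.00; 5.5 -0.00 0.00 2.44 0 0 -0.00
```

Call:
step_arm(plan="5.5 -0.2 0.05 3.2 0 0 -0.9; 5.5 -0.2 0.05 3.2 0 0 -0.9; 5.5 -0.05 0 2.45 0 0 0; 5.5 0 0 2.45 0 0 0; 5.5 0 0 0 0 0 0; 5.5 0 0 0 0 0 0")

```text
clock: 8.73
tool_pos: [0.5631, -0.2781, 0.0127]
orientation: [179.9, -0.2, -162.5]
force: [0.6, -0.3, 0.4]
opening: 0.0552
```

Call:
step_arm(plan="5.5 0.1 -0.1 0.1 0 0 0; 2.5 0 0 0.05 0 0 0; 2.5 0 0 0 0 0 0; 2.5 0 0 0 0 0 0; 2.5 0 0 0 0 0 0; 2.5 0 0 0 0 0 0; 2.5 0 0 0 0 0 0; 2.5 0 0 -1 0 0 0; 2.5 0 0 -3 0 0 0; 2.5 0 0 -4 0 0 0; 2.5 0 0 -4 0 0 0; 2.5 0 0 -4 0 0 0")

```text
clock: 9.73
tool_pos: [0.5626, -0.2805, 0.1743]
orientation: [180.0, -0.0, -162.6]
force: [1.3, -0.8, -1.4]
opening: 0.0315
```

```bash
python3 look.py wrist w8 200,170,110,80; python3 -c "
from p import *
o=telemetry.get_obs();print(o['tool_pos'],o['orientation'])
rows([(.545,.1367,.17,-184.3)],2.5)"
```

```text
9.7333 [ 0.5626 -0.2805  0.1743] [ 179.9884   -0.0347 -162.6153] [ 1.326  -0.8211 -1.3921] 0.03148252742085988
[ 0.5667 -0.2823  0.1839] [-179.5396    0.5154 -162.5215]
2.5 -0.88 3.38 0.12 0 0 1.81; 2.5 -0.77 3.41 0.12 0 0 1.81; 2.5 -0.66 3.43 0.12 0 0 1.81; 2.5 -0.55 3.45 0.12 0 0 1.81; 2.5 -0.44 3.47 0.12 0 0 1.81; 2.5 -0.33 3.48 0.12 0 0 1.81; 2.5 -0.22 3.49 0.12 0 0 1.81; 2.5 -0.11 3.49 0.12 0 0 1.81; 2.5 0.00 3.50 0.12 0 0 1.81; 2.5 0.11 3.49 0.12 0 0 1.81; 2.5 0.22 3.49 0.12 0 0 1.81; 2.5 0.33 3.48 0.12 0 0 1.81
```

View pics/w8.png

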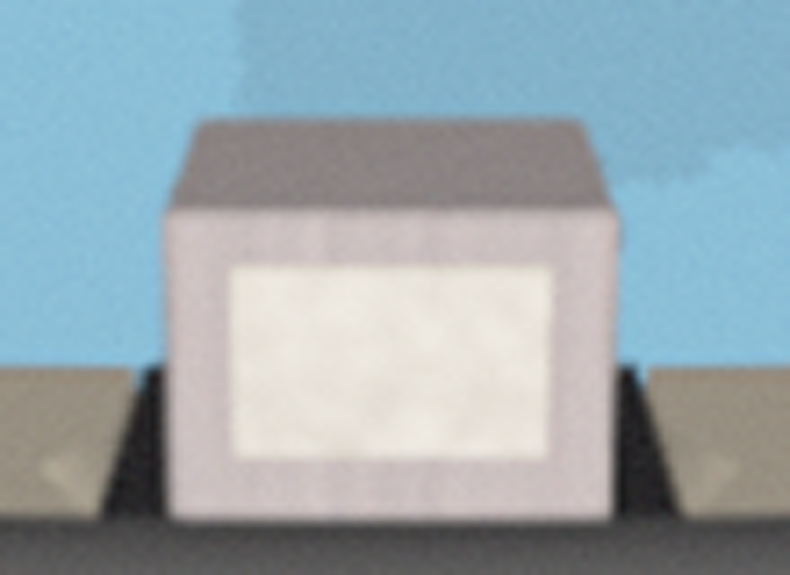

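Call:
step_arm(plan="2.5 -0.9 3.4 0.1 0 0 1.8; 2.5 -0.75 3.4 0.1 0 0 1.8; 2.5 -0.65 3.45 0.1 0 0 1.8; 2.5 -0.55 3.45 0.1 0 0 1.8; 2.5 -0.45 3.45 0.1 0 0 1.8; 2.5 -0.35 3.5 0.1 0 0 1.8; 2.5 -0.2 3.5 0.1 0 0 1.8; 2.5 -0.1 3.5 0.1 0 0 1.8; 2.5 0 3.5 0.1 0 0 1.8; 2.5 0.1 3.5 0.1 0 0 1.8; 2.5 0.2 3.5 0.1 0 0 1.8; 2.5 0.35 3.5 0.1 0 0 1.8")

```text
clock: 10.78
tool_pos: [0.5412, 0.1409, 0.1605]
orientation: [180.0, 0.0, 175.7]
force: [1.0, 0.2, -0.6]
opening: 0.0318
```

Call:
step_arm(plan="2.5 0 0 1 0 0 0; 2.5 0 0 1 0 0 0; 2.5 0 0 0 0 0 0")

```text
clock: 11.03
tool_pos: [0.5401, 0.1388, 0.138]
orientation: [-179.9, -0.2, 175.8]
force: [0.1, 0.1, -0.5]
opening: 0.0317
```

```bash
python3 -c "
from p import *
o=telemetry.get_obs();print(o['tool_pos'],o['orientation'],o['force'])
rows([(.5476,.1367,.115,-184.3),(.5476,.1367,.09,-184.3)],2.5,start=[*o['tool_pos'],o['orientation'][2]-360],step=.025)"
```

```text
[0.5401 0.1388 0.138 ] [-179.9086   -0.1803  175.8226] [ 0.0506  0.1076 -0.5419]
2.5 -0.77 -0.15 2.30 0 0 0.12; 2.5 0.00 0.00 2.50 0 0 -0.00
```

Call:
step_arm(plan="2.5 -0.75 -0.15 2.3 0 0 0.1; 2.5 0 0 2.3 0 0 0; 2.5 0 0 0 0 0 0; 2.5 0 0 0 0 0 0; 2.5 0 0 0 0 0 0")

```text
clock: 11.45
tool_pos: [0.5495, 0.1366, 0.0951]
orientation: [-180.0, 0.0, 175.6]
force: [0.5, 0.1, 0.5]
opening: 0.0317
```

```bash
python3 look.py wrist w9;  python3 - <<'E'
import pickle
from h import *
o,c,im=pickle.load(open("pics/w9.pkl","rb"))
r=rectify("wrist",im,c,.074,.495,.565,.075,.205,6000)
cv2.imwrite("pics/w9c.png",r)
E
```

```text
11.45 [0.5495 0.1366 0.0951] [-179.9941    0.036   175.6499] [0.5322 0.1466 0.4989] 0.03165402953561993
```

View pics/w9c.png

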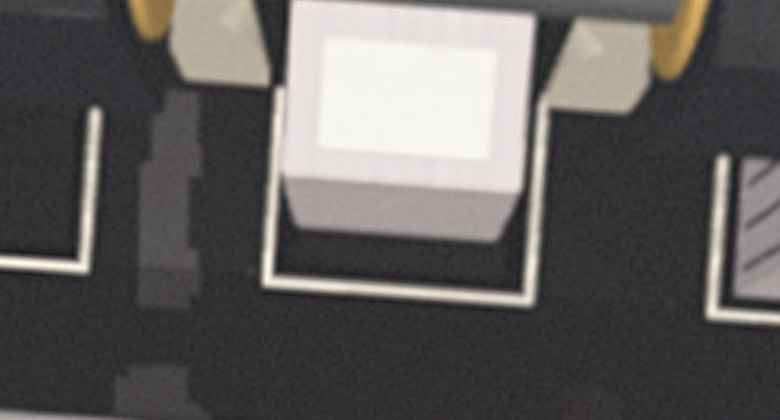

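Call:
step_arm(plan="2.5 0.2 0 0.6 0 0 0; 2.5 0 0 0.5 0 0 0; 2.5 0 0 0.4 0 0 0; 2.5 0 0 0.25 0 0 0; 2.5 0 0 0 0 0 0; 2.5 0 0 0 0 0 0")

```text
clock: 12.0
tool_pos: [0.5469, 0.1374, 0.0787]
orientation: [-180.0, 0.1, 175.8]
force: [-9.7, -0.8, 20.2]
opening: 0.0319
```

```bash
python3 look.py wrist w10;  python3 - <<'E'
import pickle
from h import *
o,c,im=pickle.load(open("pics/w10.pkl","rb"))
r=rectify("wrist",im,c,.074,.495,.565,.075,.205,6000)
cv2.imwrite("pics/w10c.png",r)
print(telemetry.get_obs()['tool_pos'],telemetry.get_obs()['force'])
E
```

```text
12.0 [0.5469 0.1374 0.0787] [-179.9937    0.0514  175.7505] [-9.7226 -0.7501 20.2021] 0.03188249125578973
[0.5469 0.1374 0.0787] [-8.5717  0.3481 19.9026]
```

View pics/w10c.png

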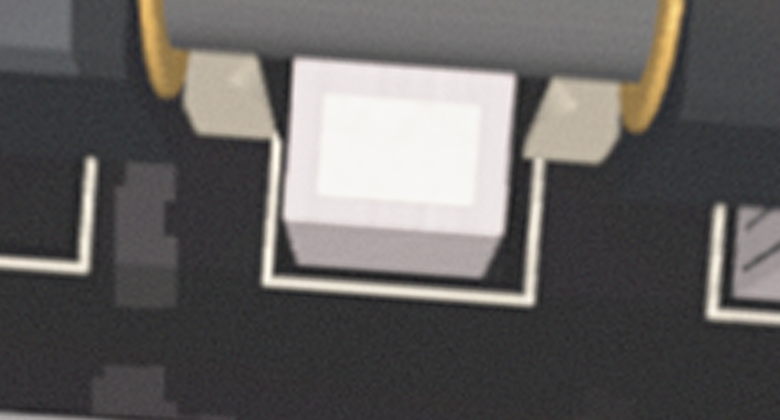

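Call:
step_arm(plan="4.4 0 0 -0.1 0 0 0; 4.4 0 0 0 0 0 0; 4.4 0 0 0 0 0 0; 4.4 0 0 -1.5 0 0 0; 4.4 0 0 -3 0 0 0; 4.4 0 0 -4 0 0 0; 4.4 0.5 0 -4 0 0 0; 4.4 0 0 0 0 0 0")

```text
clock: 12.72
tool_pos: [0.5454, 0.1391, 0.2105]
orientation: [179.7, 0.6, 175.8]
force: [0.8, 1.2, 1.0]
opening: 0.0443
```

```bash
python3 look.py wrist w11; python3 look.py side s11 200,110,130,100;python3 rect.py w11 .096 .545 .10 .065 4500
```

```text
12.7167 [0.5454 0.1391 0.2105] [179.7251   0.5865 175.7633] [0.795  1.2233 1.0379] 0.04425739405064085
12.7667 [0.5441 0.1389 0.207 ] [179.762    0.3912 175.7266] [-0.5198  0.9239 -0.8706] 0.044066278483246374
(586, 585, 3) x=0.6100-v/4500 y=0.1650-u/4500
```

View pics/w11r.png

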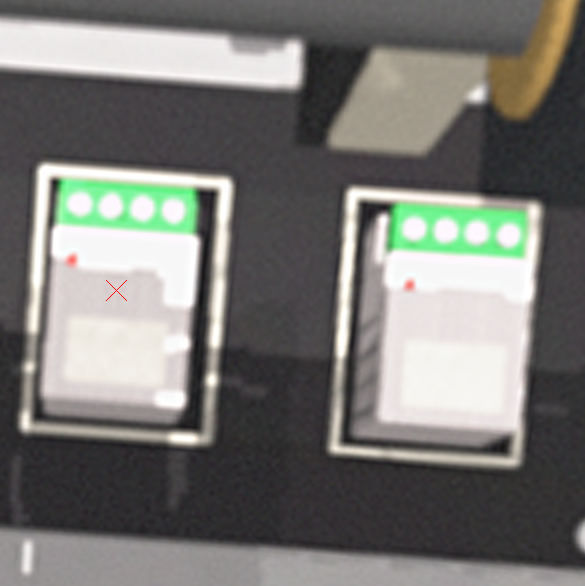

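View pics/s11.png

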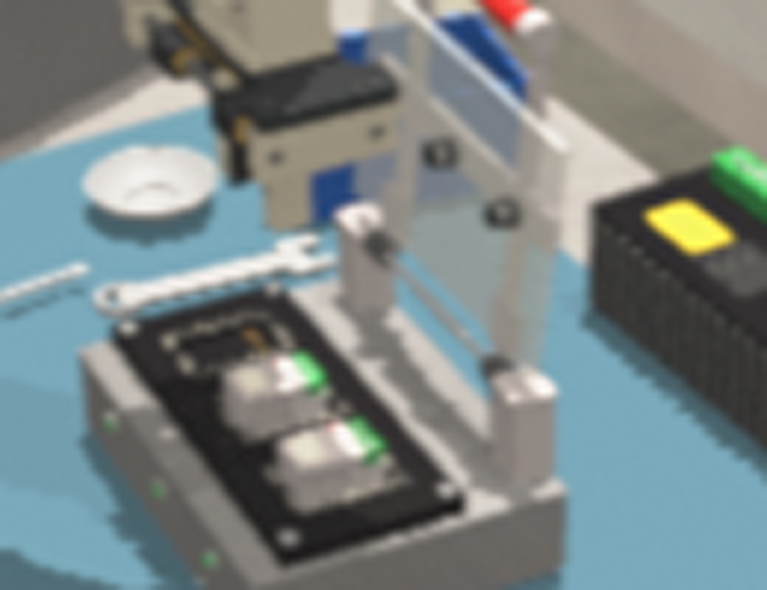

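```bash
python3 -c "
from p import *
o=telemetry.get_obs()
rows([(.46,-.10,.18,-170),(.445,-.299,.12,-162)],5.5,start=[.5435,.139,.207,-184.3])"
```

```text
5.5 0.93 -3.49 0.39 0 0 -2.04; 5.5 1.06 -3.46 0.39 0 0 -2.04; 5.5 1.18 -3.42 0.39 0 0 -2.04; 5.5 1.30 -3.37 0.39 0 0 -2.04; 5.5 1.42 -3.33 0.39 0 0 -2.04; 5.5 1.54 -3.27 0.39 0 0 -2.04; 5.5 1.65 -3.22 0.39 0 0 -2.04; 5.5 0.82 -3.22 1.00 0 0 -1.33; 5.5 0.90 -3.20 1.00 0 0 -1.33; 5.5 0.97 -3.18 1.00 0 0 -1.33; 5.5 1.04 -3.16 1.00 0 0 -1.33; 5.5 1.12 -3.13 1.00 0 0 -1.33 

5.5 1.19 -3.11 1.00 0 0 -1.33
```

Call:
step_arm(plan="5.5 0.95 -3.5 0.4 0 0 -2; 5.5 1.05 -3.45 0.4 0 0 -2; 5.5 1.2 -3.4 0.4 0 0 -2; 5.5 1.3 -3.35 0.4 0 0 -2; 5.5 1.4 -3.35 0.4 0 0 -2; 5.5 1.55 -3.25 0.4 0 0 -2; 5.5 1.65 -3.2 0.4 0 0 -2.3; 5.5 0.8 -3.2 1 0 0 -1.3; 5.5 0.9 -3.2 1 0 0 -1.3; 5.5 0.95 -3.2 1 0 0 -1.3; 5.5 1.05 -3.15 1 0 0 -1.3; 5.5 1.1 -3.15 1 0 0 -1.4")

```text
clock: 13.82
tool_pos: [0.4442, -0.2675, 0.1226]
orientation: [179.9, -0.1, -163.4]
force: [0.9, 0.3, 0.1]
opening: 0.055
```

Call:
step_arm(plan="5.5 1.2 -3.1 1 0 0 -1.4; 5.5 0 0 0 0 0 0; 5.5 0 0 0 0 0 0; 5.5 0 0 0 0 0 0")

```text
clock: 14.15
tool_pos: [0.4419, -0.2991, 0.1132]
orientation: [179.9, -0.1, -162.1]
force: [-0.0, 0.3, 0.4]
opening: 0.0546
```

```bash
python3 look.py wrist w12;python3 rect.py w12 .030 .445 -.298 .05 5800
```

```text
14.15 [ 0.4419 -0.2991  0.1132] [ 179.9102   -0.1208 -162.0969] [-0.0129  0.3417  0.3717] 0.0546128838849838
(580, 580, 3) x=0.4950-v/5800 y=-0.2480-u/5800
```

View pics/w12r.png

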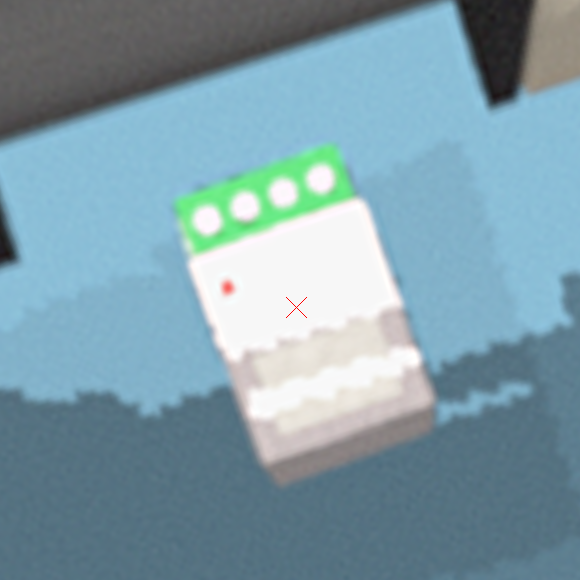

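```bash
python3 -c "
from p import *
o=telemetry.get_obs();print(o['tool_pos'],o['orientation'])
rows([(.4438,-.3000,.06,-160.7),(.4438,-.3000,.0115,-160.7)],5.5,step=.035)"
```

```text
[ 0.4424 -0.2987  0.1138] [ 179.9465   -0.0717 -162.019 ]
5.5 -0.04 -0.08 2.69 0 0 -0.66; 5.5 -0.04 -0.08 2.69 0 0 -0.66; 5.5 -0.00 0.00 2.43 0 0 -0.00; 5.5 -0.00 0.00 2.43 0 0 -0.00
```

Call:
step_arm(plan="5.5 -0.05 -0.1 2.7 0 0 -0.7; 5.5 -0.05 -0.05 2.7 0 0 -0.6; 5.5 0 0 2.4 0 0 0; 5.5 0 0 2.4 0 0 0; 5.5 0 0 0 0 0 0; 5.5 0 0 0 0 0 0; 5.5 0 0 0 0 0 0")

```text
clock: 14.78
tool_pos: [0.4454, -0.3, 0.0139]
orientation: [-179.9, 0.1, -160.6]
force: [0.4, 0.1, 0.5]
opening: 0.0549
```

Call:
step_arm(plan="5.5 0.1 -0.05 0.2 0 0 0; 5.5 0 0 0 0 0 0; 2.5 0 0 0.05 0 0 0; 2.5 0 0 0 0 0 0; 2.5 0 0 0 0 0 0; 2.5 0 0 0 0 0 0; 2.5 0 0 0 0 0 0; 2.5 0 0 0 0 0 0")

```text
clock: 15.45
tool_pos: [0.4436, -0.3012, 0.0103]
orientation: [-180.0, 0.0, -160.7]
force: [-1.0, 1.1, 3.5]
opening: 0.032
```

Call:
step_arm(plan="2.5 0 0 -1 0 0 0; 2.5 0 0 -3 0 0 0; 2.5 0 0 -4 0 0 0; 2.5 0 0 -4 0 0 0; 2.5 0 0 -4 0 0 0; 2.5 0 0 0 0 0 0")

```text
clock: 15.95
tool_pos: [0.4474, -0.3031, 0.1792]
orientation: [-179.5, 0.5, -160.6]
force: [2.1, -1.2, -0.3]
opening: 0.0315
```

```bash
python3 look.py wrist w13 200,170,110,80; python3 -c "
from p import *
o=telemetry.get_obs();print(o['tool_pos'],o['orientation'])
rows([(.46,-.05,.18,-175),(.545,.2103,.14,-184.3)],2.5)"
```

```text
15.95 [ 0.4474 -0.3031  0.1792] [-179.4827    0.5283 -160.62  ] [ 2.108  -1.2155 -0.2857] 0.03147130236631726
[ 0.4461 -0.3022  0.1756] [-179.6648    0.4164 -160.6752]
2.5 -1.38 3.33 -0.06 0 0 2.05; 2.5 -1.26 3.38 -0.06 0 0 2.05; 2.5 -1.14 3.42 -0.06 0 0 2.05; 2.5 -1.02 3.46 -0.06 0 0 2.05; 2.5 -0.89 3.50 -0.06 0 0 2.05; 2.5 -0.77 3.53 -0.06 0 0 2.05; 2.5 -0.64 3.55 -0.06 0 0 2.05; 2.5 -1.34 3.15 0.50 0 0 1.16; 2.5 -1.28 3.18 0.50 0 0 1.16; 2.5 -1.21 3.20 0.50 0 0 1.16; 2.5 -1.15 3.22 0.50 0 0 1.16; 2.5 -1.08 3.25 0.50 0 0 1.16 

2.5 -1.02 3.27 0.50 0 0 1.16; 2.5 -0.95 3.29 0.50 0 0 1.16; 2.5 -0.88 3.31 0.50 0 0 1.16
```

View pics/w13.png

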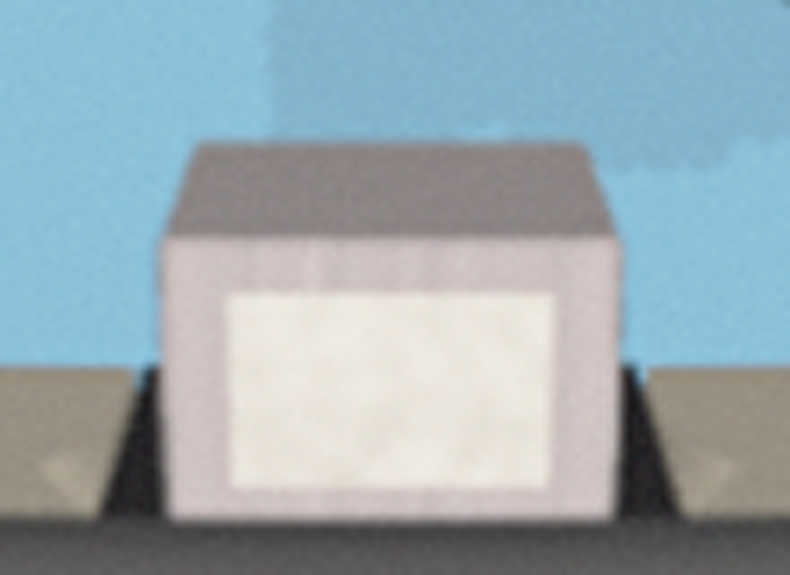

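```bash
python3 inhand.py w3b 254.2,199.2 .0187; python3 inhand.py w8 254.2,198.8 .0187;python3 inhand.py w13 254.2,202.6 .0195; python3 inhand.py w9 254,199 .0187; python3 look.py wrist w13b 200,170,110,80
python3 - <<'E'
import pickle,cv2
for k in ["w3","w3b","w4","w5","w8","w9","w13","w13b"]:
    im=pickle.load(open(f"pics/{k}.pkl","rb"))[2].astype(int)
    col=im[180:215,245:265].mean((1,2));print(k,[int(v) for v in col])
E
```

```text
tool x 0.0266 y 0.0006
tool x 0.0265 y 0.0005
tool x 0.0251 y 0.0006
tool x 0.0266 y 0.0008
16.0 [ 0.4461 -0.3022  0.1756] [-179.6648    0.4164 -160.6752] [ 0.0824  0.983  -1.6019] 0.03201830802484166
w3 [169, 169, 169, 169, 169, 171, 160, 141, 131, 132, 132, 133, 133, 133, 133, 133, 133, 133, 133, 147, 177, 192, 194, 194, 194, 194, 193, 203, 221, 227, 227, 227, 228, 228, 228]
w3b [168, 169, 169, 170, 172, 175, 167, 143, 131, 130, 131, 131, 131, 132, 132, 132, 132, 131, 131, 144, 174, 189, 193, 193, 192, 192, 191, 200, 220, 226, 226, 226, 227, 227, 227]
w4 [44, 46, 46, 45, 42, 53, 94, 134, 145, 146, 145, 145, 145, 145, 146, 145, 145, 145, 146, 163, 193, 208, 210, 209, 210, 209, 208, 216, 232, 236, 237, 236, 237, 237, 237]
w5 [49, 51, 52, 51, 48, 60, 107, 150, 163, 163, 162, 162, 163, 163, 163, 162, 163, 162, 164, 184, 216, 225, 226, 226, 226, 226, 225, 231, 242, 244, 244, 244, 244, 244, 244]
w8 [169, 170, 170, 170, 171, 168, 151, 136, 132, 132, 133, 133, 133, 134, 134, 134, 134, 132, 137, 166, 187, 195, 196, 196, 195, 194, 197, 213, 225, 228, 228, 228, 229, 229, 229]
w9 [52, 51, 51, 50, 46, 72, 124, 156, 162, 162, 162, 162, 162, 162, 162, 162, 162, 160, 168, 206, 222, 226, 226, 226, 226, 224, 227, 241, 244, 244, 244, 244, 244, 244, 244]
w13 [172, 172, 172, 171, 172, 172, 172, 173, 170, 157, 140, 133, 133, 134, 134, 134, 135, 135, 135, 135, 135, 133, 141, 172, 191, 197, 197, 197, 197, 196, 204, 224, 229, 229, 229]
w13b [171, 172, 172, 172, 172, 172, 172, 173, 171, 157, 141, 133, 134, 134, 135, 135, 135, 135, 135, 135, 135, 134, 142, 173, 192, 197, 198, 198, 197, 196, 205, 224, 229, 229, 230]
```

Call:
step_arm(plan="2.5 -1.4 3.3 -0.05 0 0 2; 2.5 -1.25 3.4 -0.05 0 0 2; 2.5 -1.15 3.4 -0.05 0 0 2; 2.5 -1 3.45 -0.05 0 0 2; 2.5 -0.9 3.5 -0.05 0 0 2.1; 2.5 -0.75 3.55 -0.05 0 0 2.1; 2.5 -0.65 3.55 -0.05 0 0 2.1; 2.5 -1.35 3.15 0.5 0 0 1.2; 2.5 -1.3 3.2 0.5 0 0 1.2; 2.5 -1.2 3.2 0.5 0 0 1.2; 2.5 -1.15 3.2 0.5 0 0 1.2; 2.5 -1.1 3.25 0.5 0 0 1.2")

```text
clock: 17.05
tool_pos: [0.5103, 0.1148, 0.1473]
orientation: [-179.9, -0.1, 178.9]
force: [1.0, -0.1, -0.4]
opening: 0.0317
```

Call:
step_arm(plan="2.5 -1 3.25 0.5 0 0 1.1; 2.5 -0.95 3.3 0.5 0 0 1.1; 2.5 -0.9 3.3 0.5 0 0 1.1; 2.5 0 0 0 0 0 0; 2.5 0 0 0 0 0 0; 2.5 0 0 0 0 0 0")

```text
clock: 17.55
tool_pos: [0.5422, 0.2103, 0.1322]
orientation: [-179.9, -0.1, 175.7]
force: [0.6, -1.2, -0.7]
opening: 0.0321
```

```bash
python3 -c "
from p import *
o=telemetry.get_obs();print(o['tool_pos'],o['orientation'],o['force'])
rows([(.5528,.2105,.093,-184.3)],2.5,start=[*o['tool_pos'],o['orientation'][2]-360],step=.025)"
```

```text
[0.5422 0.2103 0.1322] [-179.8841   -0.142   175.7179] [ 0.6002 -1.2181 -0.692 ]
2.5 -0.53 0.05 1.96 0 0 0.01; 2.5 -0.53 0.05 1.96 0 0 0.01
```

Call:
step_arm(plan="2.5 -0.5 0.05 1.95 0 0 0; 2.5 -0.5 0.05 1.95 0 0 0; 2.5 0 0 0 0 0 0; 2.5 0 0 0 0 0 0; 2.5 0 0 0 0 0 0")

```text
clock: 17.97
tool_pos: [0.5533, 0.2105, 0.0955]
orientation: [-180.0, 0.0, 175.7]
force: [0.8, 0.2, -0.6]
opening: 0.0321
```

```bash
python3 look.py wrist w14;  python3 - <<'E'
import pickle
from h import *
o,c,im=pickle.load(open("pics/w14.pkl","rb"))
r=rectify("wrist",im,c,.074,.50,.57,.15,.28,6000)
cv2.imwrite("pics/w14c.png",r)
E
```

```text
17.9667 [0.5533 0.2105 0.0955] [-179.9993    0.0217  175.6568] [ 0.7547  0.1688 -0.64  ] 0.032069682730935654
```

View pics/w14c.png

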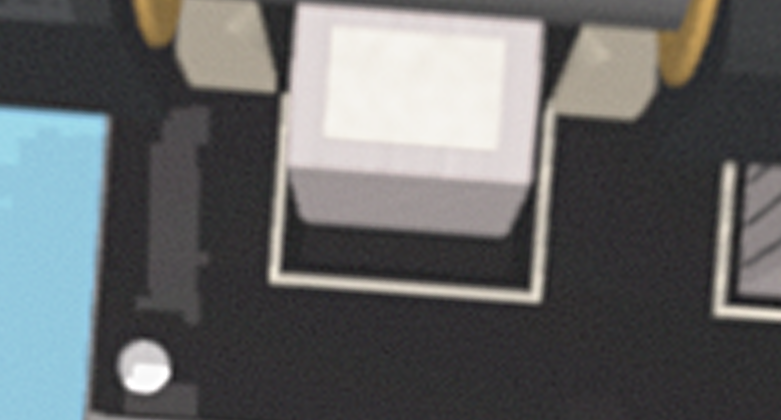

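Call:
step_arm(plan="2.5 0.1 -0.05 0.6 0 0 0; 2.5 0 0 0.5 0 0 0; 2.5 0 0 0.4 0 0 0; 2.5 0 0 0.3 0 0 0; 2.5 0 0 0 0 0 0; 2.5 0 0 0 0 0 0")

```text
clock: 18.52
tool_pos: [0.5522, 0.2108, 0.0764]
orientation: [-180.0, -0.0, 175.7]
force: [-0.6, -0.7, -1.3]
opening: 0.0322
```

Call:
step_arm(plan="2.5 0 0 0.1 0 0 0; 2.5 0 0 0 0 0 0; 4.4 0 0 0 0 0 0; 4.4 0 0 0 0 0 0; 4.4 0 0 0 0 0 0; 4.4 0 0 -1.5 0 0 0; 4.4 0 0 -3 0 0 0; 4.4 0 0 -4 0 0 0; 4.4 0.5 0 -4 0 0 0; 4.4 0 0 0 0 0 0; 4.4 0 0 0 0 0 0")

```text
clock: 19.43
tool_pos: [0.5484, 0.2121, 0.2036]
orientation: [179.8, 0.3, 175.7]
force: [-0.3, -0.4, -1.1]
opening: 0.0442
```

```bash
python3 look.py wrist w15; python3 look.py side s15 200,85,130,125;python3 rect.py w15 .096 .545 .14 .12 2400
```

```text
19.4333 [0.5484 0.2121 0.2036] [179.7781   0.2509 175.7057] [-0.2867 -0.3864 -1.0694] 0.04415455833008515
19.4833 [0.5474 0.2114 0.2015] [179.8979   0.0794 175.6822] [-0.131   0.7235 -0.4706] 0.043961862232261194
(576, 576, 3) x=0.6650-v/2400 y=0.2600-u/2400
```

View pics/w15r.png

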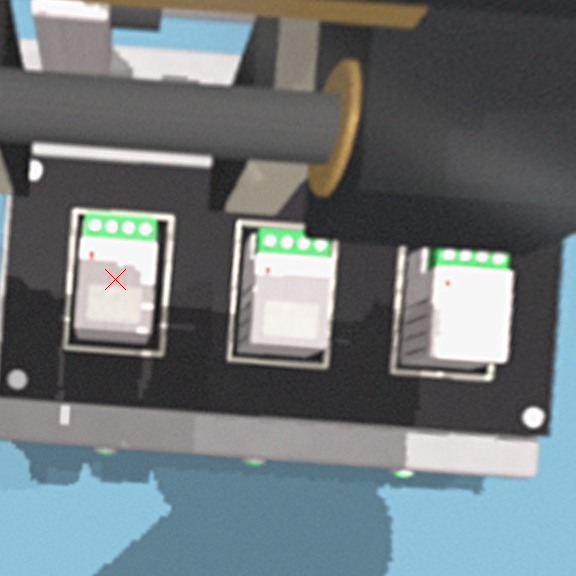

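View pics/s15.png

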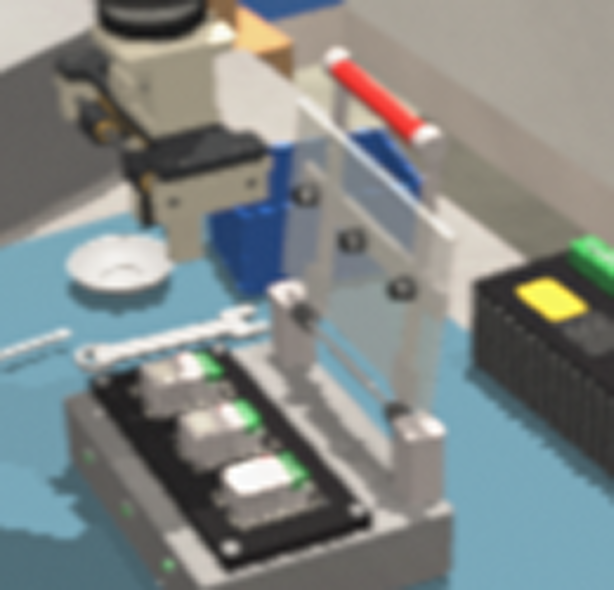

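Run:
```python
from h import *
res=[]
for n,roi in (("scene",(225,185,60,60)),("side",(260,85,45,40))):
    im=cv2.imread(f"pics/{n}0.png");x,y,w,h=roi
    hsv=cv2.cvtColor(im,cv2.COLOR_BGR2HSV)[y:y+h,x:x+w]
    m=((hsv[...,0]<8)|(hsv[...,0]>172))&(hsv[...,1]>140)&(hsv[...,2]>80)
    v,u=np.nonzero(m);p=np.c_[u+x,v+y].astype(float);mu=p.mean(0)
    d=np.linalg.svd(p-mu,full_matrices=False)[2][0];t=(p-mu)@d;print(n,len(p),mu,t.min(),t.max(),d)
    res.append((n,mu,d,p))
(o1,d1),(o2,d2)=ray("scene",res[0][1]),ray("side",res[1][1]);d1=d1[0];d2=d2[0]
t=np.linalg.lstsq(np.c_[d1,-d2],o2-o1,rcond=None)[0];p=o1+t[0]*d1;q=o2+t[1]*d2
print((p+q)/2,np.linalg.norm(p-q),p,q)
# residual of model: hinge at pocket-line + hx, angle
ax=np.array([.9972,-.075,0]);ay=np.array([.075,.9972,0]);p1=np.array([.5477,.1368,0])
from scipy.optimize import least_squares
for yoff in (0,):
  def f(a):
    H=p1+ax*a[0]+ay*yoff;H[2]=.110;h=H+.2*(-np.cos(a[1])*ax+np.array([0,0,np.sin(a[1])]))
    return np.r_[(proj("scene",h)[0]-res[0][1]),(proj("side",h)[0]-res[1][1]),(a[1]-1.6)*3]
  s=least_squares(f,[.1,1.6]);print(s.x,s.fun)
```

```text
scene 309 [251.246 212.301] -24.46244892127444 22.866501039962284 [0.684  0.7295]
side 91 [279.1319 105.4615] -10.378065537556468 10.332759529719063 [0.7573 0.6531]
[0.6707 0.1276 0.3107] 0.0038160494569758814 [0.6723 0.1265 0.3105] [0.6691 0.1286 0.3108]
[0.1221 1.5797] [ 0.6479  0.1378  0.7591  0.2137 -0.0609]
```

Run:
```python
from h import *
w=atz("side",[[263.6,150.7],[283.7,171.4]],.110);print(w,w.mean(0))
ax=np.array([.9972,-.075]);print((w[:,:2]-[.5477,.1368])@ax)
# pushers lid-sheet
w=atz("side",np.array([[306,194],[352,241],[402,289]])/4.72+[200,85],.21);print(w,(w[:,:2]-[.5477,.1368])@ax)
im=cv2.imread("pics/scene0.png")
```

```text
[[0.6521 0.2068 0.11  ]
 [0.6432 0.0592 0.11  ]] [0.6477 0.133  0.11  ]
[0.0989 0.1011]
[[0.6545 0.198  0.21  ]
 [0.6477 0.1228 0.21  ]
 [0.6429 0.05   0.21  ]] [0.1019 0.1008 0.1014]
```

```bash
python3 -c "
from p import *
o=telemetry.get_obs();print(o['tool_pos'],o['orientation'],o['joint_pos'])
rows([(.56,.19,.38,-120),(.671,.1276,.385,-94.3)],5,start=[*o['tool_pos'],o['orientation'][2]-360])"
```

```text
[0.5469 0.211  0.2002] [179.9868  -0.0226 175.6776] [  40.1792   13.3251  -13.0332   -0.0282  -63.6486 -134.4891]
5 -0.15 -0.20 -1.80 0 0 -6.43; 5 -0.12 -0.21 -1.80 0 0 -6.43; 5 -0.10 -0.23 -1.80 0 0 -6.43; 5 -0.07 -0.24 -1.80 0 0 -6.43; 5 -0.05 -0.24 -1.80 0 0 -6.43; 5 -0.02 -0.25 -1.80 0 0 -6.43; 5 0.01 -0.25 -1.80 0 0 -6.43; 5 0.04 -0.24 -1.80 0 0 -6.43; 5 0.06 -0.24 -1.80 0 0 -6.43; 5 0.09 -0.23 -1.80 0 0 -6.43; 5 -0.04 -3.18 -0.13 0 0 -6.43; 5 0.32 -3.17 -0.13 0 0 -6.43 

5 0.67 -3.11 -0.13 0 0 -6.43; 5 1.02 -3.02 -0.13 0 0 -6.43
```

Call:
step_arm(plan="5 -0.15 -0.2 -2.2 0 0 -6.4; 5 -0.1 -0.2 -2.2 0 0 -6.4; 5 -0.1 -0.25 -2.2 0 0 -6.4; 5 -0.05 -0.25 -2.2 0 0 -6.4; 5 -0.05 -0.25 -2.2 0 0 -6.4; 5 0 -0.25 -2.2 0 0 -6.4; 5 0 -0.25 -2 0 0 -6.4; 5 0.05 -0.25 -1.5 0 0 -6.4; 5 0.05 -0.25 -0.9 0 0 -6.4; 5 0.1 -0.25 -0.4 0 0 -6.4; 5 -0.05 -3.2 -0.15 0 0 -6.4; 5 0.3 -3.15 -0.15 0 0 -6.4")

```text
clock: 20.53
tool_pos: [0.6157, 0.1584, 0.3831]
orientation: [180.0, -0.0, -107.1]
force: [0.9, 1.0, 0.2]
opening: 0.0502
```

Call:
step_arm(plan="5 0.65 -3.1 -0.15 0 0 -6.4; 5 1 -3 -0.15 0 0 -6.8; 5 0 0 0 0 0 0; 5 0 0 0 0 0 0; 5 0 0 0 0 0 0")

```text
clock: 20.95
tool_pos: [0.6708, 0.1268, 0.3844]
orientation: [179.8, -0.1, -94.4]
force: [-0.6, -0.1, -0.4]
opening: 0.0499
```

```bash
python3 look.py wrist w16; python3 look.py side s16 200,40,160,140; python3 look.py scene c16 190,130,180,150
```

```text
20.95 [0.6708 0.1268 0.3844] [179.8297  -0.0836 -94.427 ] [-0.562  -0.1051 -0.4373] 0.04993312459189373
21.0 [0.6704 0.1272 0.3853] [179.8939  -0.0503 -94.3767] [-0.3767 -0.0835  0.8382] 0.05006116219302199
21.05 [0.6703 0.1274 0.386 ] [179.9505  -0.0234 -94.3328] [-0.2087  0.427   0.414 ] 0.0503402207946795
```

View pics/w16.png

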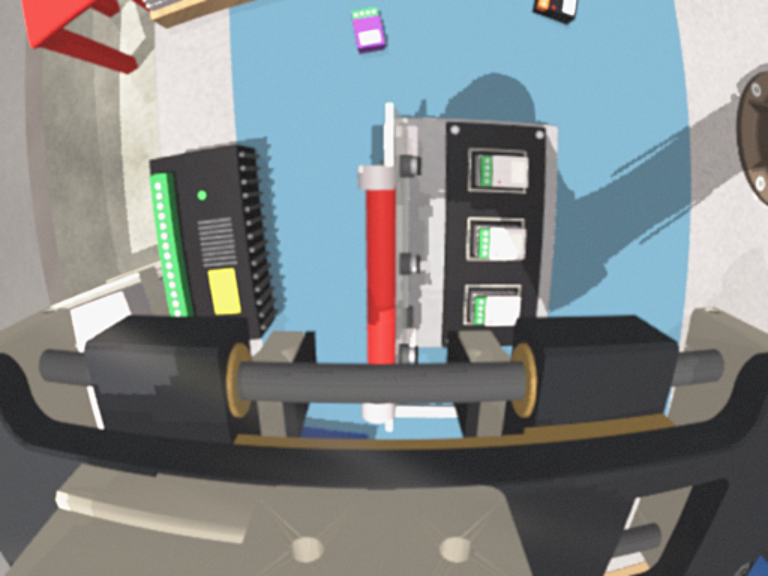

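View pics/s16.png

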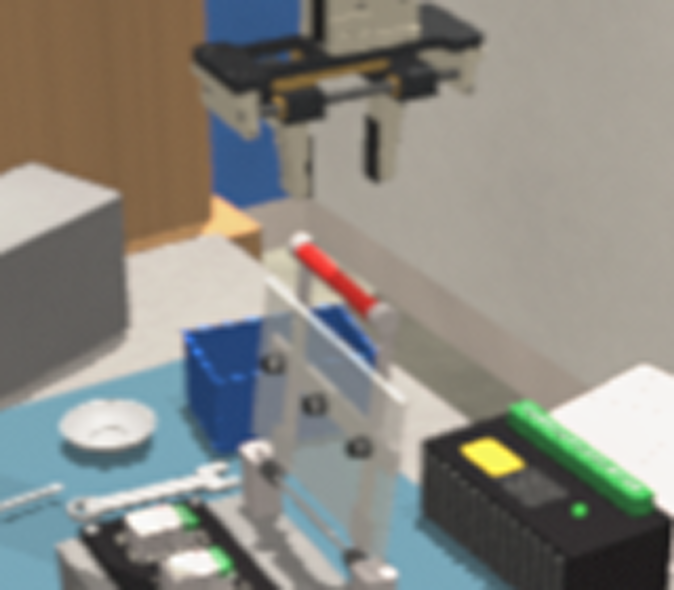

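View pics/c16.png

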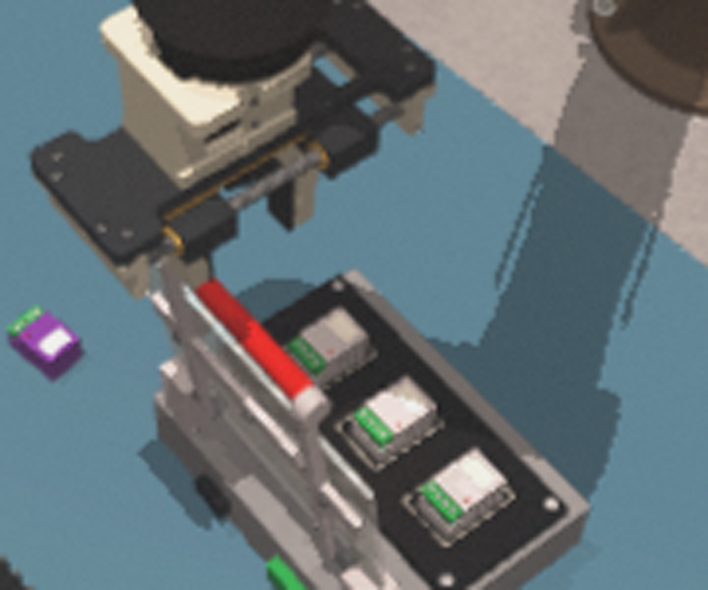

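Call:
step_arm(plan="5 0 0 3 0 0 0; 5 0 0 3 0 0 0; 5 0 0 2 0 0 0; 5 0 0 1 0 0 0; 5 0 0 0 0 0 0; 5 0 0 0 0 0 0")

```text
clock: 21.6
tool_pos: [0.6709, 0.1273, 0.2977]
orientation: [-179.9, -0.0, -94.3]
force: [-0.3, -0.9, 0.5]
opening: 0.05
```

```bash
python3 look.py side s17 220,50,110,90
```

```text
21.6 [0.6709 0.1273 0.2977] [-179.941    -0.0081  -94.276 ] [-0.3209 -0.8998  0.5321] 0.05002982385964401
```

View pics/s17.png

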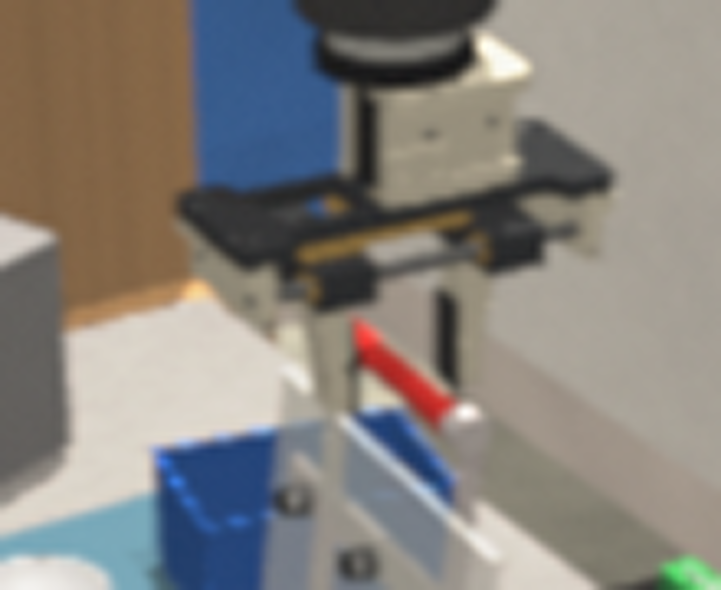

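Call:
step_arm(plan="1 0 0 0.3 0 0 0; 1 0 0 0 0 0 0; 1 0 0 0 0 0 0; 1 0 0 0 0 0 0; 1 0 0 0 0 0 0; 1 0 0 0 0 0 0; 1 0 0 0 0 0 0; 1 0 0 0 0 0 0; 1 0 0 0 0 0 0")

```text
clock: 22.4
tool_pos: [0.6709, 0.127, 0.2937]
orientation: [-180.0, -0.0, -94.3]
force: [-0.4, -0.5, 1.2]
opening: 0.0152
```

Run:
```python
from h import *
o=telemetry.get_obs();p=np.array(o["tool_pos"]);print(p,o["orientation"],o["opening"])
H=np.array([.6474,.1293]);ax=np.array([.9972,-.075])
hx=(p[:2]-H)@ax;a0=np.arccos(-hx/.2);print("a0",a0)
A=np.r_[np.linspace(a0,.2,17),.13,.08,.04,.015]
P=np.c_[-.2*np.cos(A),.2*np.sin(A)];D=np.diff(P,axis=0)*100
# tool y at yaw -94.3 in jig x
y=np.radians(-94.3);ty=np.array([np.sin(y),-np.cos(y)]);print("ty.ax",ty@ax)
L=["1 0 %.2f %.2f 0 0 0"%(d[0]*np.sign(ty@ax),-d[1]) for d in D]
print("; ".join(L[:12]));print("; ".join(L[12:]))
```

```text
[0.6709 0.127  0.2937] [-179.9871   -0.0021  -94.3103] 0.015241489400531695
a0 1.6889162510383933
ty.ax -1.00001641966322
1 0 1.86 -0.13 0 0 0; 1 0 1.86 0.04 0 0 0; 1 0 1.85 0.21 0 0 0; 1 0 1.82 0.38 0 0 0; 1 0 1.78 0.55 0 0 0; 1 0 1.72 0.71 0 0 0; 1 0 1.64 0.87 0 0 0; 1 0 1.56 1.02 0 0 0; 1 0 1.45 1.16 0 0 0; 1 0 1.34 1.29 0 0 0; 1 0 1.22 1.41 0 0 0; 1 0 1.08 1.52 0 0 0
1 0 0.93 1.61 0 0 0; 1 0 0.78 1.69 0 0 0; 1 0 0.62 1.75 0 0 0; 1 0 0.45 1.80 0 0 0; 1 0 0.23 1.38 0 0 0; 1 0 0.10 0.99 0 0 0; 1 0 0.05 0.80 0 0 0; 1 0 0.01 0.50 0 0 0
```

Call:
step_arm(plan="1 0 1.85 -0.15 0 0 0; 1 0 1.85 0.05 0 0 0; 1 0 1.85 0.2 0 0 0; 1 0 1.8 0.4 0 0 0; 1 0 1.8 0.55 0 0 0; 1 0 1.7 0.7 0 0 0")

```text
clock: 22.9
tool_pos: [0.5647, 0.1355, 0.2787]
orientation: [-179.6, 0.1, -94.3]
force: [4.8, -0.2, 7.0]
opening: 0.0148
```

```bash
python3 look.py side s18 200,50,140,120
```

```text
22.9 [0.5647 0.1355 0.2787] [-179.559     0.1224  -94.2859] [ 4.7551 -0.187   7.0172] 0.014841902495915478
```

View pics/s18.png

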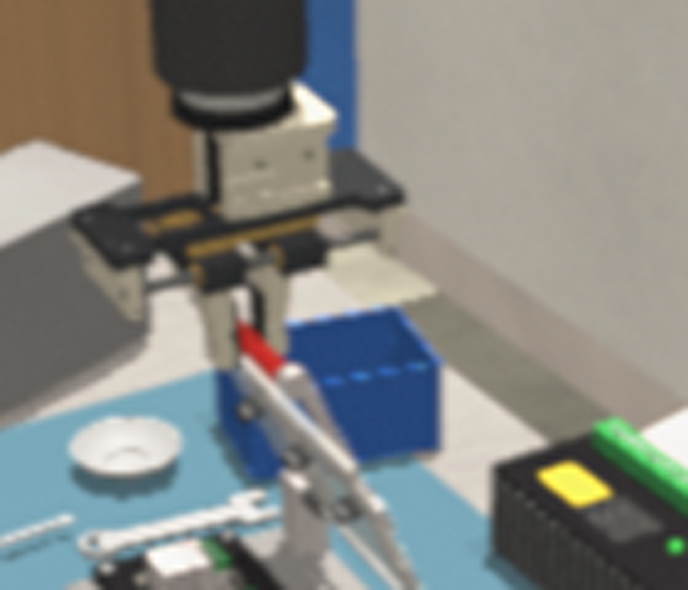

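The lid is following (about 1.15 rad) with the bar pinched. Continuing along the arc.

Call:
step_arm(plan="1 0 1.65 0.85 0 0 0; 1 0 1.55 1 0 0 0; 1 0 1.45 1.15 0 0 0; 1 0 1.35 1.3 0 0 0; 1 0 1.2 1.4 0 0 0; 1 0 1.1 1.5 0 0 0")

```text
clock: 23.45
tool_pos: [0.4818, 0.142, 0.2062]
orientation: [-179.7, 0.1, -94.2]
force: [6.2, -2.1, 6.0]
opening: 0.0151
```

```bash
python3 look.py side s19 200,50,140,120
```

```text
23.45 [0.4818 0.142  0.2062] [-179.6808    0.1096  -94.2456] [ 6.2377 -2.1398  5.9912] 0.015088778900414112
```

View pics/s19.png

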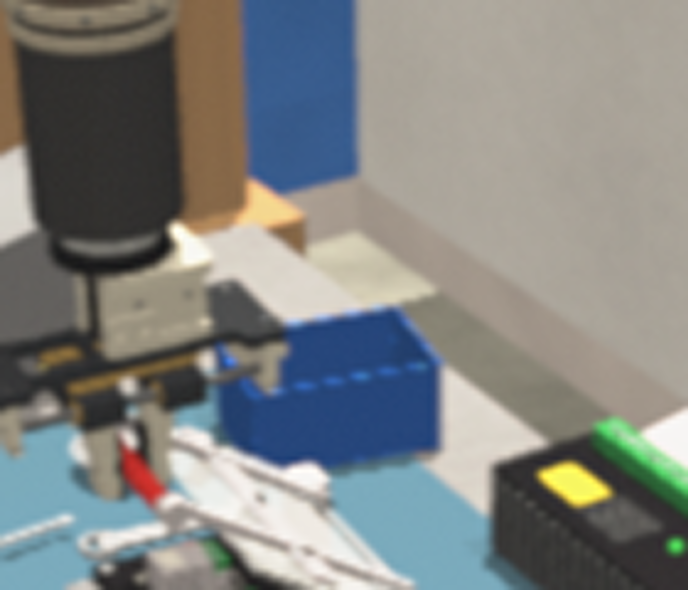

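Call:
step_arm(plan="1 0 0.95 1.6 0 0 0; 1 0 0.8 1.7 0 0 0; 1 0 0.6 1.75 0 0 0; 1 0 0.45 1.8 0 0 0; 1 0 0.25 1.4 0 0 0; 1 0 0.1 1 0 0 0; 1 0 0 0 0 0 0")

```text
clock: 24.08
tool_pos: [0.4477, 0.1443, 0.1106]
orientation: [179.9, -0.0, -94.3]
force: [-7.9, 5.4, 8.4]
opening: 0.0154
```

```bash
python3 look.py side s20 180,90,140,120;python3 look.py wrist w20
```

```text
24.0833 [0.4477 0.1443 0.1106] [179.8679  -0.0128 -94.309 ] [-7.8945  5.4256  8.365 ] 0.015360207611771183
24.1333 [0.4478 0.1444 0.1112] [179.8664  -0.0138 -94.3069] [-7.2537  5.385   7.1616] 0.01529808564191715
```

View pics/s20.png

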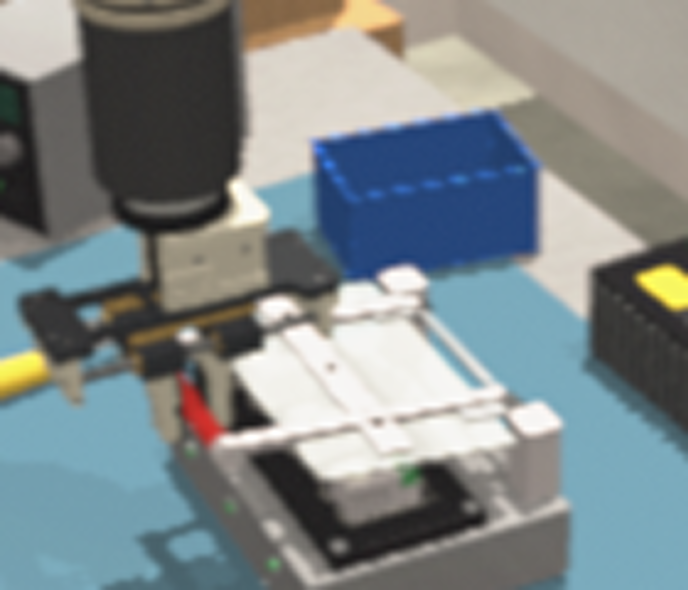

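View pics/w20.png

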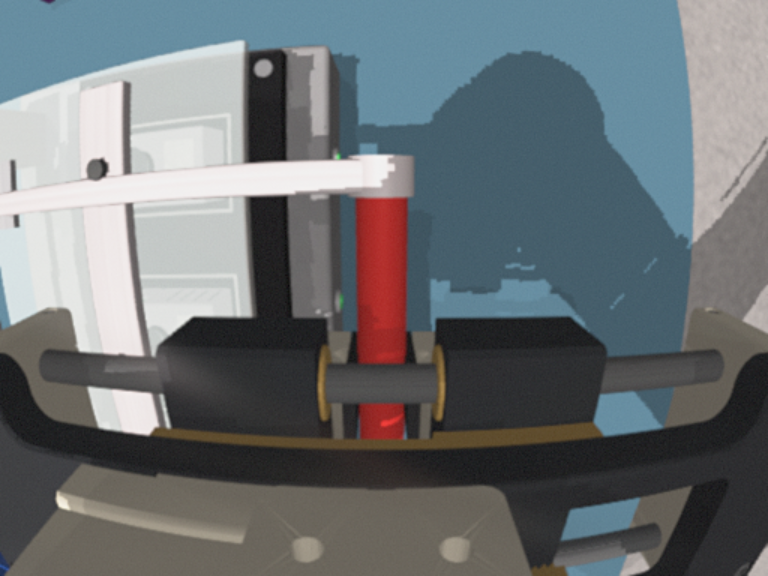

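Call:
step_arm(plan="1 0 0.15 0.7 0 0 0; 1 0 0.05 0.6 0 0 0; 1 0 0 0.3 0 0 0; 1 0 0 0 0 0 0; 1 0 0 0 0 0 0")

```text
clock: 24.6
tool_pos: [0.4467, 0.1445, 0.0961]
orientation: [180.0, 0.0, -94.3]
force: [-4.0, 2.6, 7.5]
opening: 0.0149
```

Call:
step_arm(plan="1 0 0 0.2 0 0 0; 1 0 0 0.1 0 0 0; 1 0 0 0 0 0 0; 1 0 0 0 0 0 0")

```text
clock: 24.93
tool_pos: [0.4467, 0.1445, 0.0934]
orientation: [180.0, 0.0, -94.3]
force: [-7.2, 2.6, 11.4]
opening: 0.0152
```

```bash
python3 look.py side s21 180,90,140,120;python3 look.py wrist w21;python3 look.py scene c21 200,160,160,140
```

```text
24.9333 [0.4467 0.1445 0.0934] [179.9621   0.0138 -94.2961] [-7.1925  2.5572 11.3807] 0.015178685875041224
24.9833 [0.4467 0.1445 0.0934] [179.9655   0.0175 -94.2972] [-6.1935  3.2743 10.3192] 0.015349644567410628
25.0333 [0.4467 0.1445 0.0934] [179.9652   0.0172 -94.298 ] [-7.5486  2.4958 11.9042] 0.015350514566684549
```

View pics/s21.png

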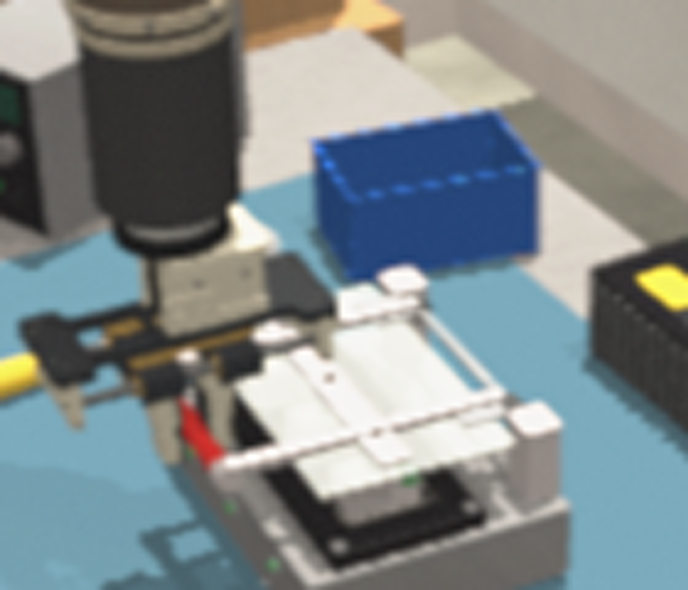

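View pics/w21.png

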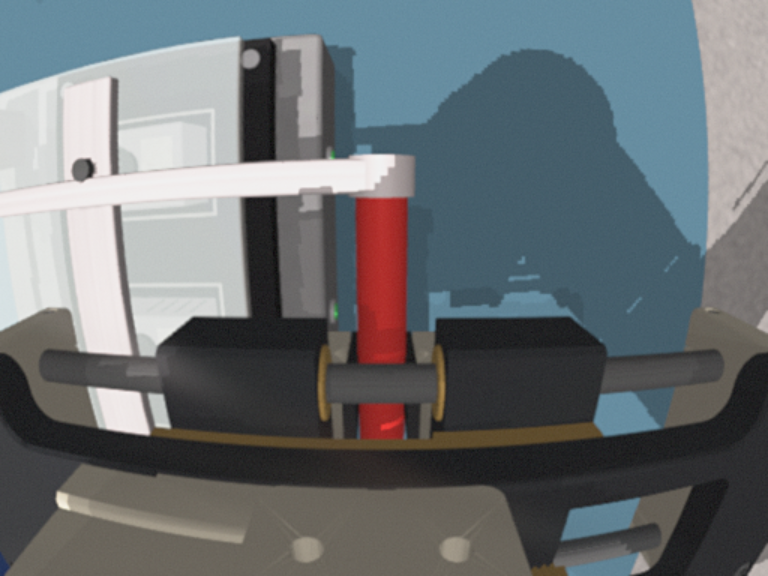

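View pics/c21.png

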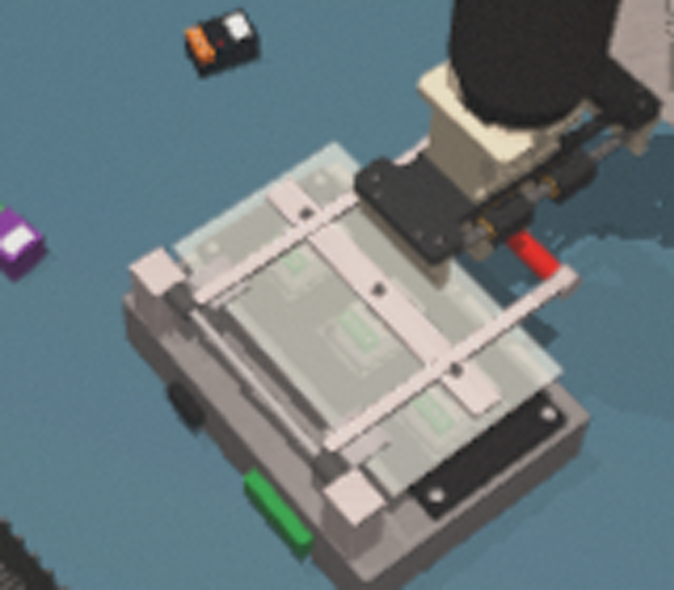

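Call:
step_arm(plan="1 0 0.1 0.1 0 0 0; 1 0 0 0.1 0 0 0; 1 0 0 0 0 0 0; 1 0 0 0 0 0 0")

```text
clock: 25.42
tool_pos: [0.4466, 0.1446, 0.092]
orientation: [-179.9, 0.0, -94.3]
force: [-2.5, -0.0, 12.8]
opening: 0.0152
```

Call:
step_arm(plan="1 0 0 0.1 0 0 0; 1 0 0 0.1 0 0 0; 1 0 0 0 0 0 0; 1 0 0 0 0 0 0")

```text
clock: 25.75
tool_pos: [0.4466, 0.1446, 0.0901]
orientation: [-179.9, 0.0, -94.3]
force: [-4.4, 0.1, 14.5]
opening: 0.0148
```

```bash
python3 look.py side s22 230,150,60,50; python3 look.py scene c22 270,180,70,80
python3 - <<'E'
from h import *
ax=np.array([.9972,-.075,0]);ay=np.array([.075,.9972,0]);H=np.array([.6474,.1293,.110])
for a in (0,.03,.06,.1):
    r=-np.cos(a)*ax+np.array([0,0,np.sin(a)]);n=np.array([0,0,1])
    c1=H+.156*r-.113*ay-.0025*n;c2=H+.156*r+.113*ay-.0025*n;h=H+.2*r
    e=h-.06*ay; e2=h+.06*ay
    print(a,"side",proj("side",np.array([c1,e])).round(1).tolist(),"scene",proj("scene",np.array([c1,c2,e,e2])).round(1).tolist())
E
```

```text
25.75 [0.4466 0.1446 0.0901] [-179.9375    0.0309  -94.267 ] [-4.3635  0.0811 14.4508] 0.01478342608351749
25.8 [0.4466 0.1446 0.09  ] [-179.9419    0.0268  -94.2652] [-3.342  -0.2095 13.4508] 0.014770828012567046
0 side [[245.0, 191.8], [225.4, 186.2]] scene [[279.5, 195.0], [333.6, 249.6], [303.3, 198.8], [332.2, 227.0]]
0.03 side [[245.0, 190.6], [225.3, 184.6]] scene [[279.6, 194.1], [333.8, 248.7], [303.4, 197.6], [332.5, 225.8]]
0.06 side [[245.0, 189.4], [225.2, 183.0]] scene [[279.6, 193.1], [334.0, 247.9], [303.5, 196.3], [332.7, 224.7]]
0.1 side [[245.0, 187.7], [225.2, 180.9]] scene [[279.5, 191.9], [334.2, 246.8], [303.6, 194.8], [332.9, 223.2]]
```

View pics/s22.png

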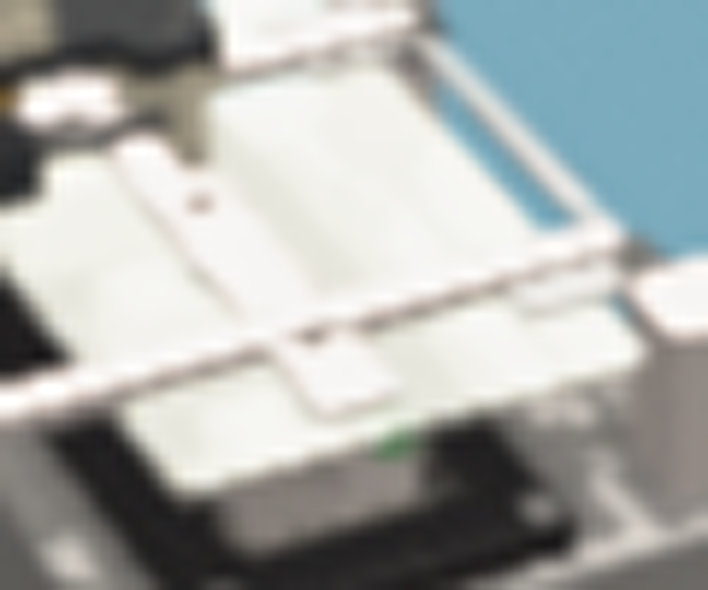

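View pics/c22.png

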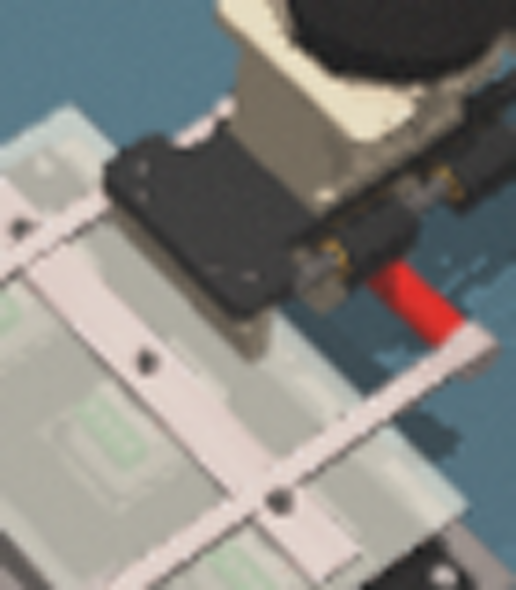

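Call:
step_arm(plan="1 0 0 0.1 0 0 0; 1 0 0 0.1 0 0 0; 1 0 0 0 0 0 0; 1 0 0 0 0 0 0")

```text
clock: 26.18
tool_pos: [0.4466, 0.1446, 0.0882]
orientation: [-179.9, 0.0, -94.3]
force: [-6.4, 0.6, 16.0]
opening: 0.0153
```

Call:
step_arm(plan="1 0 0 0.1 0 0 0; 1 0 0 0.1 0 0 0; 1 0 0 0 0 0 0; 1 0 0 0 0 0 0")

```text
clock: 26.52
tool_pos: [0.4467, 0.1446, 0.0878]
orientation: [-179.9, 0.0, -94.2]
force: [-13.5, -0.6, 36.2]
opening: 0.0153
```

```bash
python3 look.py side s23 190,130,80,70; python3 look.py side s24 230,150,60,50; python3 look.py scene c24 270,180,70,80
python3 - <<'E'
import pickle,cv2,numpy as np
for n,a,b in (("side","s22","s24"),("side","s21","s24"),("scene","c22","c24"),("scene","c21","c24")):
    A=pickle.load(open(f"pics/{a}.pkl","rb"))[2];B=pickle.load(open(f"pics/{b}.pkl","rb"))[2]
    # corner patch shift
    x,y=(246,192) if n=="side" else (333,248)
    f=lambda I:cv2.cvtColor(I,cv2.COLOR_BGR2GRAY)[y-12:y+12,x-14:x+14].astype(np.float32)
    print(n,a,b,cv2.phaseCorrelate(f(A),f(B),cv2.createHanningWindow((28,24),cv2.CV_32F)))
E
```

```text
26.5167 [0.4467 0.1446 0.0878] [-179.9057    0.0312  -94.2268] [-13.4557  -0.5746  36.1703] 0.015330313765570421
26.5667 [0.4467 0.1446 0.0878] [-179.9022    0.0321  -94.2271] [-12.98    -0.4988  36.4801] 0.015166976567790957
26.6167 [0.4467 0.1446 0.0878] [-179.9014    0.0346  -94.2267] [-13.7349  -1.1383  37.1324] 0.015093956691920004
side s22 s24 ((-0.1610852694963345, 0.3187926986075631), 1.0753184450997246)
side s21 s24 ((-0.20655445064290667, 0.7890317716714765), 0.9510071019331614)
scene c22 c24 ((-0.19553674795515086, 0.5433383866649617), 0.80356471935908)
scene c21 c24 ((0.1322766450516788, 0.4198060560392438), 0.9560618427064683)
```

View pics/s23.png

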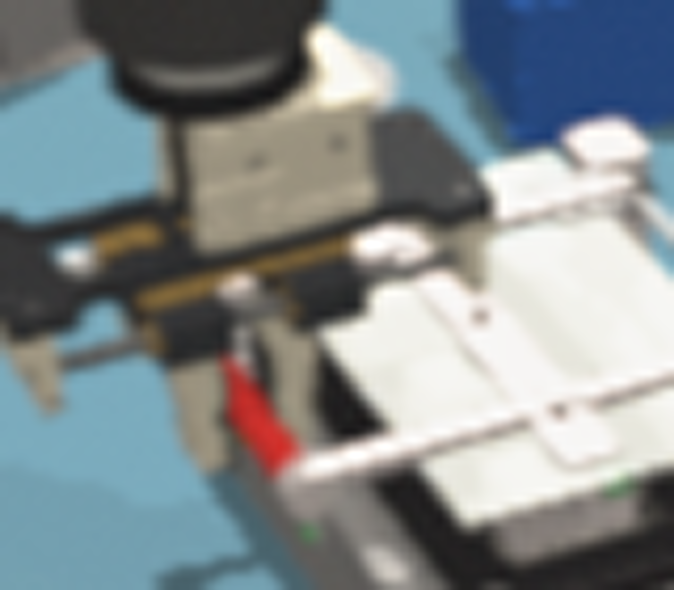

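The force pattern fits: the pushers touch about 7 mm above a hard stop at TCP z=0.0878, and the force jumps from 16 to 36 N there. I'll ease the push a little while staying on the stop.

Call:
step_arm(plan="1 0 0.05 -0.05 0 0 0; 1 0 0 0 0 0 0; 1 0 0 0 0 0 0; 1 0 0 0 0 0 0; 1 0 0 0 0 0 0; 1 0 0 0 0 0 0")

```text
clock: 27.17
tool_pos: [0.4466, 0.1446, 0.0879]
orientation: [-179.9, 0.0, -94.2]
force: [-8.6, -2.8, 28.5]
opening: 0.0148
```

```bash
python3 look.py wrist w25; python3 look.py scene c25; python3 look.py side s25
```

```text
27.1667 [0.4466 0.1446 0.0879] [-179.87      0.0357  -94.2286] [-8.5809 -2.8264 28.5351] 0.014796283325867568
27.2167 [0.4467 0.1447 0.0879] [-179.8673    0.0396  -94.2304] [-6.9072 -2.1145 29.2934] 0.014531677369662797
27.2667 [0.4467 0.1446 0.0879] [-179.8698    0.036   -94.2324] [-8.9952 -1.558  29.1767] 0.01535811561967062
```

View pics/c25.png

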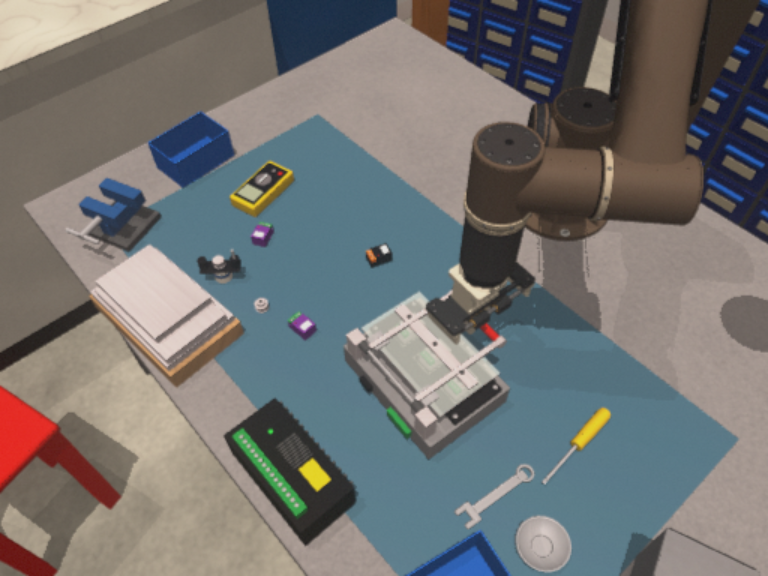

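View pics/s25.png

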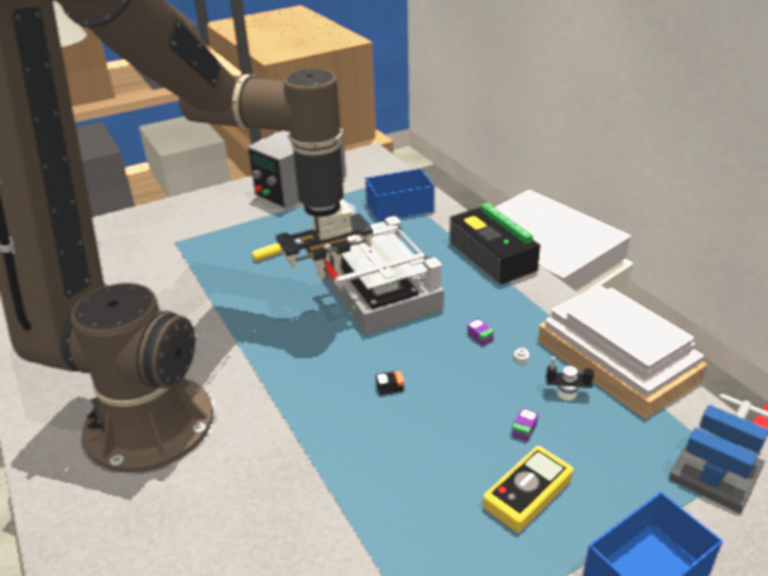

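```bash
python3 -c "
from plant import workorder,telemetry
print(workorder.close_job()); print(telemetry.get_obs()['tool_pos'])"
```

```text
the job is handed in; nothing more can be done
None
the job is handed in; nothing more can be done
```

The three green-strip modules are in the three pockets with their strips toward the hinge. The lid is shut, and the gripper is still holding it down by the pinched red handle. I handed the job in at about 27 s on the clock.

- **Modules:** camera views after each placing showed all three flat in their pockets.
- **Lid:** while closing, the force rose about 1 N/mm, then jumped from 16 to 36 N at a hard stop. The pushers appear to have touched about 7 mm before that stop, as expected for well-seated modules. I then eased the push to about 29 N, and the lid stayed on the stop.
- **Rest of the bench:** the old orange module, the purple look-alikes and the tools look unmoved in the final pictures.

**Checks that disagreed:**
- **Lid angle:** the side camera put it at about 0, but the scene camera suggested about 0.04, above the 0.03 limit. That gap is within the calibration error, so I trusted the hard stop.
- **Handle slip:** the handle bar seems to have slipped about 7 mm in the jaws on the way down. It was steady at the end.
- **Pocket contact:** pressing the second module into its pocket showed 20 N. The third showed almost none before release, so for that one I relied on the pictures and the lid closing fully.

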